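# Lock the tilted rack cradle with the T-handled hex key

### The arm

A 7-joint arm with a two-finger parallel gripper is mounted at the origin on the work surface. World frame = base frame: x ahead of the robot, y to its left, z up, the work surface at z = 0. Lengths are in m, angles in rad, forces in N, time in s.
With the tool pointing down it reaches from about 0.425 to 0.825 m from the base axis. Payload 3.6 kg.
Tool frame: the origin (TCP) lies midway between the tips of the shut fingers; the grasp point (between the pads) lies 19 mm behind it (arm.grasp_offset is the distance from the TCP to the grasp point, in m); y points along the fingers, x is the direction in which the jaws open and shut, and the axes are right-handed (so a half turn about y gives the same grasp; the last joint's range is limited). The gripper opens to 85 mm and grips with 20 to 120 N. Pads are 22 mm wide; open, the fingers measure 114 mm over their backs; the gripper's body (76 mm by 85 mm) begins 54 mm behind the grasp point. The pads swing forward as they close: fully open they stand 13 mm farther back than shut.
Start: joints at [1.095, 0.615, -0.013, 1.423, 0.008, 1.103, -0.04], TCP at [0.283, -0.585, 0.231] pointing down, gripper open.
Joint ranges: [-3.12, 3.12], [-0.3, 2.06], [-1.34, 1.32], [0.26, 2.42], [-1.36, 4.5], [0.01, 1.98], [-2.84, 2.84]. Speed limits (rad/s): [2.79, 2.79, 3.14, 3.14, 3.14, 3.14, 3.14].

### API

Orientations are given as a 3x3 rotation matrix whose columns are the frame's x, y, z axes.
In Python, from cell import arm, viewer gives the robot as it stands. Calls block until the motion is done:
- arm.movep(position, orientation): joint-space move of the TCP to a pose.
- arm.movel(position, attitude=None, speed=0.15): straight line of the TCP; attitude=None keeps the orientation; speed is the mean speed in m/s.
- arm.goto_joints(angles): joint-space move.
- arm.command_gripper(opening, force=None): finger opening in m; force is the grip in N (None keeps the last); returns when the fingers have stopped.
- arm.wait(seconds).
- arm.solve_ik(position, orientation): joint angles nearest the present ones, or None.
- viewer.get_image(name): name is "scene" or "top"; returns (picture, depth): 480x640x3 uint8, red, green, blue; 480x640 float32, m along the optical axis (not along the pixel's ray), 0 where there is no reading.
- viewer.camera_model(name): a dict with "fx", "fy", "cx", "cy" (pixels), "k1" (the pictures are not rectified: a ray, as slopes to the right and down, at radius r is drawn at 1 + k1 r^2 times it, then the intrinsics apply), "R" (3x3) and "t" (3): a world point X has camera coordinates R X + t. Camera axes: x right, y down, z forward; pixel columns grow to the right and rows downward; lengths in m; the calibration is good to about 2 mm. A picture is of the moment at which its call begins. camera_model takes no time and is no camera call.
A pose or a line that the arm cannot do raises arm.PlanningError and nothing moves.
- arm.close_job(): hands the job in, once; it reports no verdict.
Readings, each from a call of its own:
- arm.current_t(): time.
- arm.current_q(): joint angles.
- arm.current_joint_velocities(): joint speeds.
- arm.current_joint_efforts(): joint torques, N m.
- arm.current_ee_pos(): TCP position.
- arm.current_orientation(): TCP orientation.
- arm.current_ft_force(): force on the tool from outside, world axes, zero at the start.
- arm.current_torque(): the same for the moment, N m.
- arm.current_width(): finger opening in m.
Only numpy, scipy, OpenCV 4.12 (cv2) and the standard library are available. Lean on these libraries where they do the work, as an engineer would, in place of code of your own. Each camera call takes 0.05 s, during which the arm holds its last target.

### The job

Take the T-handled hex key and lock the clamp screw in the tilted rack cradle: push the key fully home in the screw's recessed socket before you turn it, then turn it clockwise (looking at the screw head) until it comes up against its stop, keeping the key fully home. Then draw the key out and stand it back upright on its hexagonal foot on the round rubber pad, letting go only once the foot rests on the pad and making sure that it stays standing. Do not let the key fall over, and leave the other things on the bench where they are.

Things in the scene. Friction and masses are not known exactly. Their poses are not given: they have to be found in the camera images.
- hex_key: Loose T-handled hex key, 0.35 kg, 134 mm long: steel hexagonal shank 20 mm across flats, 112 mm long, square-cut end (the foot), topped by an aluminium cross bar 100 x 20 x 24 mm. Starts standing on its foot on the pad; topples if tilted about 8 degrees. Origin: centre of the foot's end face; z along the shank to the bar, x along the bar. Hexagon corners lie along x and every 60 degrees.
- bar_mid (a point): Middle of the key's cross bar, at z = 122 mm on the key, axes as the key's. The bar's long sides face +y and -y and are flush with two flats of the shank below, so bar and upper shank can be pinched together along y, 20 mm wide.
- pad: The round grey rubber pad, 110 mm in diameter and 6 mm thick, fixed on the bench. The key starts on it and must be stood back on it. Origin: centre of its underside; its top is 6 mm higher.
- cradle: Fixed rack cradle: white base 200 x 160 mm and a sloping aluminium plate 190 x 150 mm, 6 mm thick, rising at 30 degrees towards the cradle's +x, so it faces up and back to the robot. Its round 43 mm opening shows the clamp screw's head below. A fixed white tube rack stands 77 to 123 mm up the slope from the screw, its stoppers 56 mm high square to the plate. Origin: on the bench, 80 mm below the screw head's centre.
- socket_floor (a point): Centre of the floor of the screw's hexagonal socket, where the key's origin lies when fully home; turns with the screw. z points out of the socket, square to the plate, 30 degrees from vertical. Socket corners lie along x and every 60 degrees: the key fits with z axes in line and its x turned from this x by a multiple of 60 degrees (12 degrees of play each way).
- socket_mouth (a point): Centre of the screw head's top face, 20 mm above socket_floor along z, same axes; flush with the plate's underside, 6 mm below its upper face. The socket is 22 mm across flats and 20 mm deep; its top 4 mm are a 45 degree lead-in from 30 to 22 mm.
- screw (a joint): Turn of the clamp screw, rad: starts between 0 and 0.3, grows when turned clockwise looking at the head (about -z of socket_floor), hard stop at 1.0 = locked. Stays where it is left; friction about 0.12 N m. A short dark mark on the head (along x of socket_floor) meets a dark line on the plate when locked.
- jar: White plastic jar, 56 mm in diameter, 75 mm high, a bystander standing near the pad on the far side. Origin: centre of its underside.
- small_rack: White rack block 70 x 50 x 45 mm, loose, a bystander. Origin: centre of its underside.
- beaker: Small glass beaker, 52 mm in diameter, 65 mm high, a bystander. Origin: centre of its underside.
- screwdriver: Screwdriver 170 mm long lying on the bench near the robot, a bystander.
- reagent: White bottle 68 mm in diameter, 160 mm high, a bystander at the far side. Origin: centre of its underside.
- dish: Shallow glass dish 80 mm in diameter, 18 mm high, a bystander at the far side. Origin: centre of its underside.

How it is judged:
By the outcome, as a careful person would: the job done as asked, in the order asked, and still so for the second after the job is handed in, with the robot touching nothing.
It also fails if it takes over 72 s, if anything falls off the work surface, if the arm or the gripper's body presses on something with over 40 N, if the wrist force passes 120 N, or if a joint passes its speed limit or range.

## Working session

There is one attempt and no reset: what is moved stays moved. The work goes in short steps, each a Python script; the robot and the scene stay as the last script left them, time stands still between calls to the robot, and variables do not carry over. Pictures are saved under pics/ and viewed, and the job is handed in when it is done.

```bash
ls; mkdir -p pics
python3 - <<'E'
from cell import arm, viewer
import cv2,numpy as np
for n in ("scene","top"):
    p,d=viewer.get_image(n); cv2.imwrite(f"pics/{n}0.png",p[:,:,::-1]); np.save(f"pics/{n}0_d.npy",d); np.save(f"pics/{n}0_p.npy",p)
    m=viewer.camera_model(n); print(n,m, d.min(), d.max())
print(arm.current_t(),arm.current_ee_pos(),arm.current_orientation(),arm.current_width(),arm.grasp_offset)
E
```

```text
pics
scene {'fx': 529.0628483758879, 'fy': 529.0628483758879, 'cx': 317.1040953864459, 'cy': 242.3887438193664, 'k1': -0.055138739528930746, 'R': array([[-7.09117040e-02,  9.97482481e-01, -4.80378028e-04],
       [ 8.09137541e-01,  5.72404888e-02, -5.84824732e-01],
       [-5.83324927e-01, -4.18596102e-02, -8.11159542e-01]]), 't': array([ 0.03804576, -0.43279114,  1.38756318])} 0.0 2.245175
top {'fx': 528.4209241010884, 'fy': 528.4209241010884, 'cx': 320.3309154041687, 'cy': 249.79906867537125, 'k1': -0.001824458905336823, 'R': array([[-0.02110885, -0.99911083, -0.03649621],
       [-0.98632297,  0.02677949, -0.16263412],
       [ 0.16346686,  0.03256403, -0.98601124]]), 't': array([0.03164265, 0.6172894 , 0.86262819])} 0.0 1.8595
0.1 [ 0.2823243  -0.58473987  0.23026914] [[ 4.34821023e-01 -1.02004059e-03  9.00516317e-01]
 [-9.00514014e-01  2.03717199e-03  4.34822218e-01]
 [-2.27804293e-03 -9.99997405e-01 -3.27556425e-05]] 0.08550869055700162 0.0187
```

View pics/scene0.png

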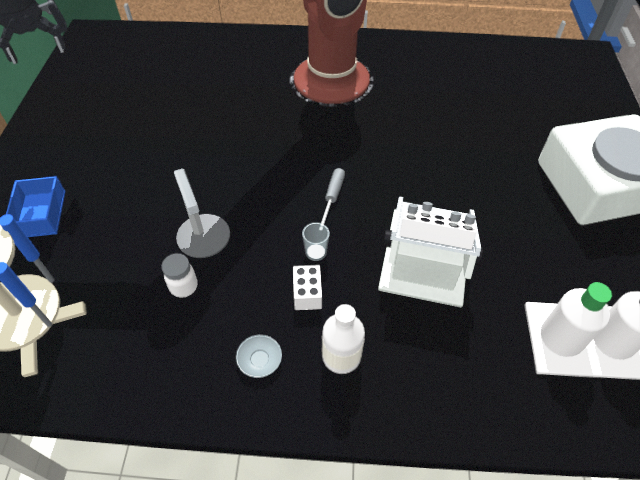

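View pics/top0.png

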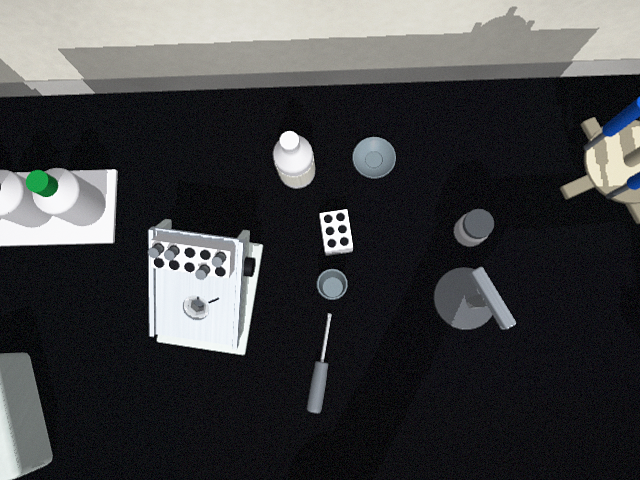

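The scene view shows the key at (190,200) on its pad (203,236) and the cradle at (430,250). In the top view the bar runs (478,270)–(510,326), the pad is at about (467,298) and the screw opening at (197,306). Next I'll zoom in and measure.

```bash
cat > h.py <<'E'
import numpy as np, cv2
from cell import arm, viewer
CM={n:viewer.camera_model(n) for n in ("scene","top")}
def ray(n,px):
    m=CM[n]; K=np.array([[m['fx'],0,m['cx']],[0,m['fy'],m['cy']],[0,0,1]])
    p=cv2.undistortPoints(np.array(px,float).reshape(-1,1,2),K,np.array([m['k1'],0,0,0,0.])).reshape(-1,2)
    d=np.c_[p,np.ones(len(p))]@m['R']      # R^T d
    return -m['R'].T@m['t'], d             # d has unit depth
def onplane(n,px,P,nrm=(0,0,1)):
    o,d=ray(n,px); nrm=np.array(nrm,float); P=np.array(P,float)
    s=((P-o)@nrm)/(d@nrm); return o+d*s[:,None]
def depthpts(n,px,D):
    o,d=ray(n,px); px=np.array(px,int).reshape(-1,2); return o+d*D[px[:,1],px[:,0]][:,None]
def tri(pa,pb,a="top",b="scene"):
    o1,d1=ray(a,[pa]);o2,d2=ray(b,[pb]);d1=d1[0];d2=d2[0]
    A=np.c_[d1,-d2]; s,_,_,_=np.linalg.lstsq(A,o2-o1,rcond=None)
    p=o1+d1*s[0];q=o2+d2*s[1]; return (p+q)/2,np.linalg.norm(p-q)
def proj(n,X):
    m=CM[n]; X=np.atleast_2d(X)@m['R'].T+m['t']; p=X[:,:2]/X[:,2:]; r=(p**2).sum(1,keepdims=True); p=p*(1+m['k1']*r)
    return p*[m['fx'],m['fy']]+[m['cx'],m['cy']]
def grid(x0,y0,x1,y1):
    u,v=np.meshgrid(np.arange(x0,x1),np.arange(y0,y1)); return np.c_[u.ravel(),v.ravel()]
E
python3 - <<'E'
from h import *
I={n:np.load(f"pics/{n}0_p.npy") for n in CM}; D={n:np.load(f"pics/{n}0_d.npy") for n in CM}
def crop(n,x0,y0,x1,y1,k,f):
    c=cv2.resize(I[n][y0:y1,x0:x1,::-1],None,fx=k,fy=k,interpolation=cv2.INTER_CUBIC); cv2.imwrite("pics/"+f,c)
crop("top",140,215,270,360,4,"c_top.png"); crop("scene",370,190,490,310,5,"c_sc.png")
crop("top",425,200,525,340,4,"k_top.png"); crop("scene",150,160,250,300,4,"k_sc.png")
# depth stats
for n,box in (("top",(425,200,525,340)),("scene",(150,160,250,300))):
    g=grid(*box); P=depthpts(n,g,D[n])
    ok=D[n][g[:,1],g[:,0]]>0
    for lo,hi in((0.128,0.15),(0.003,0.012),(0.065,0.085)):
        s=ok&(P[:,2]>lo)&(P[:,2]<hi); Q=P[s]; print(n,lo,s.sum(),Q.min(0) if s.any() else 0,Q.max(0) if s.any() else 0,np.median(Q,0))
E
```

```text
top 0.128 1009 [ 0.47643269 -0.27736376  0.12807667] [ 0.57112935 -0.21672942  0.14588155] [ 0.52235293 -0.24579555  0.14183784]
top 0.003 5617 [ 0.45825621 -0.35404033  0.00300065] [ 0.71306118 -0.16228989  0.01197823] [ 0.5576859  -0.23466483  0.00497318]
top 0.065 772 [ 0.51357449 -0.27524673  0.06519402] [ 0.6777558  -0.22580826  0.08410484] [ 0.65039637 -0.24819625  0.07715779]
scene 0.128 478 [ 0.48041566 -0.27688952  0.12810159] [ 0.57449967 -0.21531399  0.14362605] [ 0.53276953 -0.24379891  0.1393612 ]
scene 0.003 1851 [ 0.32420675 -0.39264004  0.00300156] [ 0.68362436 -0.11975885  0.01196933] [ 0.54118466 -0.23190728  0.00542596]
scene 0.065 579 [ 0.52767767 -0.27617646  0.06515094] [ 0.68145055 -0.22498998  0.08293428] [ 0.6576412  -0.2493287   0.07399319]
```

View pics/c_top.png

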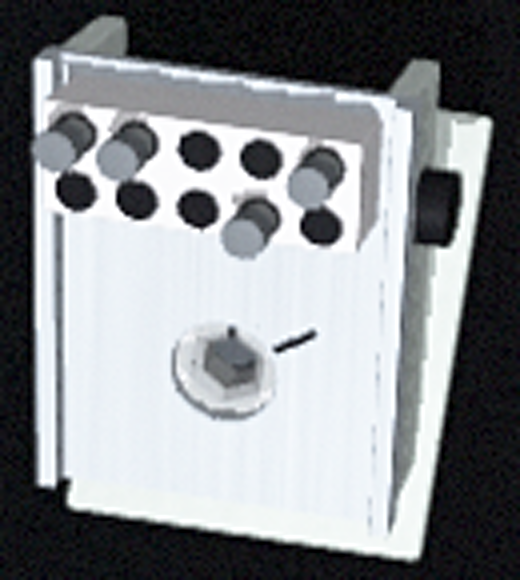

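View pics/c_sc.png

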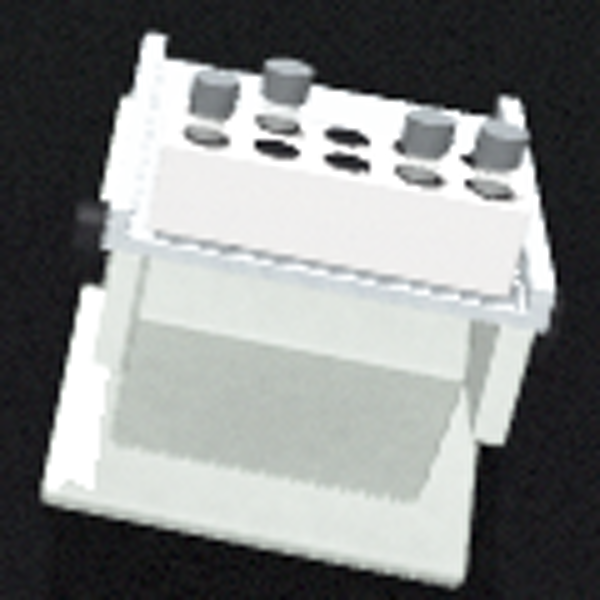

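View pics/k_top.png

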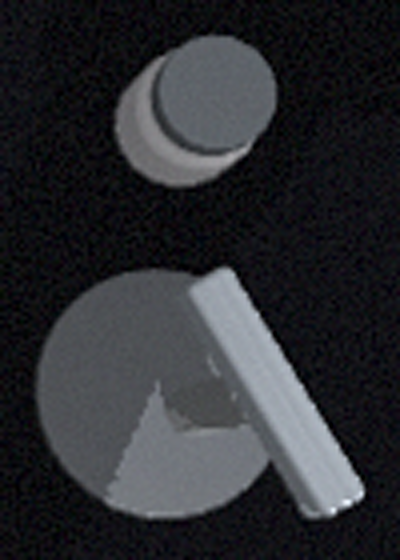

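View pics/k_sc.png

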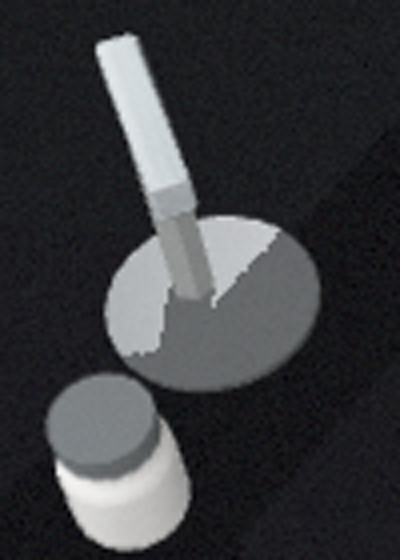

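```bash
cat > m1.py <<'E'
from h import *
I={n:np.load(f"pics/{n}0_p.npy") for n in CM}; D={n:np.load(f"pics/{n}0_d.npy") for n in CM}
# key bar: top face outline in each view via depth height mask, corners cast to measured height
bars={}
for n,box in (("top",(455,245,525,340)),("scene",(165,160,215,225))):
    g=grid(*box); P=depthpts(n,g,D[n]); m=np.zeros((480,640),np.uint8)
    s=(P[:,2]>0.128)&(P[:,2]<0.15); m[g[s,1],g[s,0]]=255
    c=max(cv2.findContours(m,cv2.RETR_EXTERNAL,cv2.CHAIN_APPROX_NONE)[0],key=cv2.contourArea)[:,0]
    h=cv2.convexHull(c.astype(np.int32))
    W=onplane(n,c,[0,0,0.140])[:,:2]; r=cv2.minAreaRect((W*1000).astype(np.float32)); bx=cv2.boxPoints(r)
    e=[bx[1]-bx[0],bx[2]-bx[1]]; e=max(e,key=np.linalg.norm)
    print(n,"bar c",np.array(r[0]),"size",r[1],"ang",np.degrees(np.arctan2(e[1],e[0])), "medz",np.median(P[s,2]))
    bars[n]=(np.array(r[0]),e/np.linalg.norm(e))
# triangulate the bar top centre: pixel of centre seen in each
    o=proj(n,np.r_[np.array(r[0])/1000,0.14])[0]; bars[n]+=(o,)
print("tri bar top centre",tri(bars["top"][2],bars["scene"][2]))
# pad from each view, colour gray on black
for n,box in (("top",(425,255,525,340)),("scene",(165,205,240,265))):
    g=grid(*box); P=depthpts(n,g,D[n]); b=I[n].max(2)[g[:,1],g[:,0]]
    s=(P[:,2]>-0.004)&(P[:,2]<0.016)&(b>50); m=np.zeros((480,640),np.uint8); m[g[s,1],g[s,0]]=255
    c=max(cv2.findContours(m,cv2.RETR_EXTERNAL,cv2.CHAIN_APPROX_NONE)[0],key=cv2.contourArea)
    W=onplane(n,cv2.convexHull(c)[:,0],[0,0,0.006])[:,:2]
    print(n,"pad",cv2.minEnclosingCircle((W*1000).astype(np.float32)),"z",np.median(P[s,2]))
    e=cv2.fitEllipse(cv2.convexHull(c)); print("  ell",e, onplane(n,[e[0]],[0,0,.006]))
# plate plane (top)
g=grid(160,280,234,345); P=depthpts("top",g,D["top"]); b=I["top"].min(2)[g[:,1],g[:,0]]
s=(b>200)&(np.hypot(g[:,0]-198,g[:,1]-306)>22)
Q=P[s]
for k in range(5):
    c=Q.mean(0); nn=np.linalg.svd(Q-c,full_matrices=False)[2][2]; nn*=np.sign(nn[2]); r=(Q-c)@nn; Q=Q[abs(r)<2.5*r.std()]
print("plate n",nn,"tilt",np.degrees(np.arccos(nn[2])),"az of upslope",np.degrees(np.arctan2(-nn[1],-nn[0])),"c",c,"rms",r.std(),len(Q))
np.savez("plate.npz",n=nn,c=c)
# opening: on-plane heights
im=I["top"][270:345,160:240]; print(im[36,20:60,0]); print(im[10:65,36,0])
E
python3 m1.py
```

```text
top bar c [ 522.85247803 -245.84989929] size (99.99864196777344, 23.50333595275879) ang 27.392982 medz 0.14183784407541333
scene bar c [ 531.71020508 -244.34381104] size (110.88235473632812, 20.398523330688477) ang 27.578815 medz 0.1393611988664299
tri bar top centre (array([ 0.52346205, -0.24835383,  0.13045354]), np.float64(0.0004511030826315478))
top pad ((530.63720703125, -237.87867736816406), 57.39226531982422) z 0.008340097171135707
  ell ((465.9335632324219, 298.225830078125), (61.77451705932617, 65.59192657470703), 112.07621002197266) [[ 0.53143367 -0.23790868  0.006     ]]
scene pad ((538.9447631835938, -239.5331573486328), 60.93046188354492) z 0.005433652910488251
  ell ((201.57484436035156, 236.01785278320312), (43.33237838745117, 58.14969253540039), 70.06964111328125) [[ 0.5398524  -0.23630972  0.006     ]]
plate n [-0.4931856   0.08345159  0.86591212] tilt 30.012979361758898 az of upslope -9.604008353571958 c [0.51460407 0.22096324 0.08419664] rms 0.0013031648099755054 2863
[237 239 219 123 230 216 210 204 176 192 171  98 111 111 110 115 109 105
  75  69  76  64  52  81 149 162 213 215 218 238 238 237 237 244 237 237
 234 236 238 240]
[237 238 235 238 236 235 237 236 238 238 236 237 237 239 239 235 220 200
 176 145 108  96 101  98  98  99 109 112 109 112 105 102 162 174 169 198
 217 158 114 132 218 240 242 243 241 241 241 241 242 240 240 241 240 241
 240]
```

Run:
```python
import numpy as np,cv2
I=np.load("pics/top0_p.npy")
c=I[285:325,175:225,::-1]; c=cv2.resize(c,None,fx=14,fy=14,interpolation=cv2.INTER_CUBIC)
cv2.imwrite("pics/sock.png",c)
```

```text
(no output)
```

View pics/sock.png

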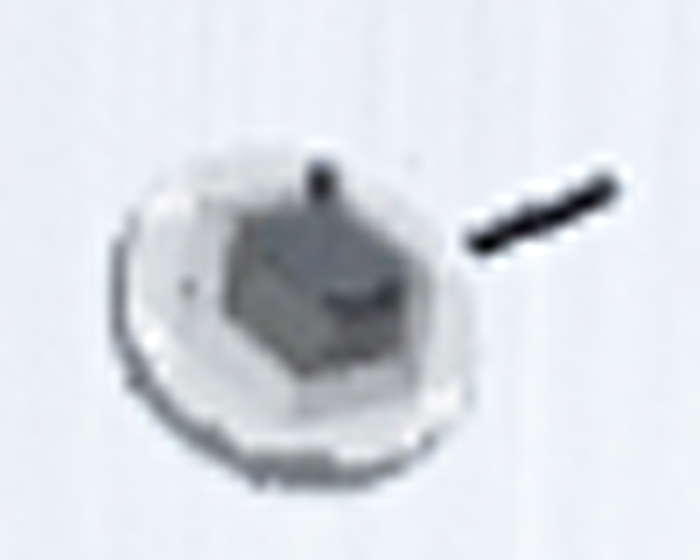

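Run:
```python
from h import *
for n in CM: print(n, -CM[n]['R'].T@CM[n]['t'])
for n,b in (("top",(465,260,520,332)),("scene",(168,162,218,242))):
    I=np.load(f"pics/{n}0_p.npy"); c=I[b[1]:b[3],b[0]:b[2],::-1]; c=cv2.resize(c,None,fx=7,fy=7,interpolation=cv2.INTER_CUBIC)
    cv2.imwrite(f"pics/bar_{n}.png",c)
```

```text
scene [1.16228565 0.04490605 0.87244643]
top [ 0.46850353 -0.01300682  0.95210824]
```

View pics/bar_top.png

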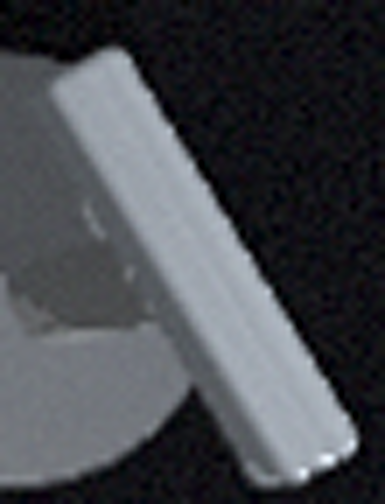

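View pics/bar_scene.png

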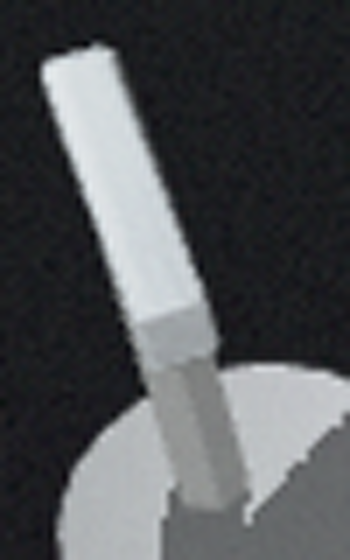

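```bash
cat > m2.py <<'E'
from h import *
T=(np.array([(52,90),(122,48),(357,440),(285,474)])+.5)/7-.5+[465,260]
S=(np.array([(205,298),(135,325),(43,70),(112,45)])+.5)/7-.5+[168,162]
C=[]
for a,b in zip(T,S):
    p,e=tri(a,b); C.append(p); print(p.round(4),round(e,4))
C=np.array(C); print("mean",C.mean(0))
for n,q in(("top",T),("scene",S)):
    W=onplane(n,q,[0,0,.140]); c=W.mean(0); v=(W[0]+W[1]-W[2]-W[3])/2; w=(W[0]+W[3]-W[1]-W[2])/2
    print(n,c.round(4),"len",np.linalg.norm(v),"w",np.linalg.norm(w),"ang",np.degrees(np.arctan2(v[1],v[0])),np.degrees(np.arctan2(-w[0],w[1])))
v=(C[0]+C[1]-C[2]-C[3])/2;print("tri len",np.linalg.norm(v),np.degrees(np.arctan2(v[1],v[0])))
# socket
z=np.load("plate.npz"); n=z['n'];c=z['c']
I=np.load("pics/top0_p.npy")
# opening rim clicks in crop (14x)
rim=np.array([(112,300),(120,350),(160,410),(210,455),(262,488),(330,490),(390,470),(440,430),(476,380),(480,340),(125,230),(165,180),(230,150),(300,145)])
rim=(rim+.5)/14-.5+[175,285]
W=onplane("top",rim,c,n)
ex=np.array([1,0,0])-n*n[0]; ex/=np.linalg.norm(ex); ey=np.cross(n,ex)
uv=np.c_[(W-c)@ex,(W-c)@ey]
A=np.c_[2*uv,np.ones(len(uv))]; s=np.linalg.lstsq(A,(uv**2).sum(1),rcond=None)[0]; r=np.sqrt(s[2]+s[0]**2+s[1]**2)
print("circle dia",2*r, "resid", np.abs(np.hypot(*(uv-s[:2]).T)-r).max())
Oc=c+ex*s[0]+ey*s[1]; mouth=Oc-.006*n; floor=mouth-.02*n
print("opening",Oc,"mouth",mouth,"floor",floor)
# hexagon inner corners/ mark  / line
# outer lead-in hexagon corners at the head face: mark starts at top (318,165)-(322,195)
def up(p,off): return onplane("top",(np.array([p])+.5)/14-.5+[175,285],c-off*n,n)[0]
az=lambda v: np.degrees(np.arctan2(v@ey,v@ex))
mk=up((320,182),.006)-mouth; print("mark az",az(mk),np.linalg.norm(mk))
l1=up((475,243),0);l2=up((612,185),0); print("line az",az(l1-Oc),az(l2-Oc),np.linalg.norm(l1-Oc),np.linalg.norm(l2-Oc))
# floor hexagon/outer hex
h=[(205,195),(200,300),(300,415),(412,375),(425,260)]
for p in h:
    q=up(p,.006)-mouth; print("hex outer",az(q),np.linalg.norm(q))
for p in [(232,290),(305,375),(405,340),(408,275),(320,205),(235,215)]:
    q=up(p,.010)-(mouth-.004*n); print("hex inner",az(q),np.linalg.norm(q))
np.savez("sock.npz",n=n,ex=ex,ey=ey,Oc=Oc,mouth=mouth,floor=floor)
E
python3 m2.py
```

```text
[ 0.5621 -0.2182  0.1354] 0.0017
[ 0.5712 -0.2347  0.134 ] 0.0011
[ 0.4845 -0.279   0.1348] 0.0006
[ 0.4775 -0.2612  0.1386] 0.0019
mean [ 0.52383254 -0.24827865  0.13573182]
top [ 0.5236 -0.2477  0.14  ] len 0.09582285168957698 w 0.017680050031259786 ang 27.32463757920262 26.438724369265678
scene [ 0.5276 -0.2459  0.14  ] len 0.09751723454062704 w 0.019437489021158973 ang 27.0040059287546 31.96992221339615
tri len 0.09620898240905575 27.024835468415898
circle dia 0.04455166407772209 resid 0.001177537098821655
opening [0.52161984 0.22266043 0.08802895] mouth [0.52457896 0.22215972 0.08283348] floor [0.53444267 0.22049069 0.06551524]
mark az -13.768592071241503 0.015108787369848954
line az -68.96671137451081 -68.83748516058971 0.025112447883716332 0.04399484040147997
hex outer 38.438847052159886 0.017196560095053957
hex outer 90.67640159638617 0.013697027540614942
hex outer 165.61825518858947 0.01616744052089798
hex outer -135.49235607138039 0.015148555665548496
hex outer -74.15693222971399 0.015252289450832464
hex inner 94.58825954114158 0.01129886203563972
hex inner 161.33196782985465 0.013074152072103376
hex inner -132.452858693212 0.01207033407868934
hex inner -88.03764960722164 0.010686082175020413
hex inner -8.328150684367218 0.009944472212419151
hex inner 45.96195505643645 0.012784712330243708
```

```bash
cat >> h.py <<'E'
def Rt(kz,kx_az_vec,flip=1):
    """tool orientation for key z axis kz and key x axis (approx) ; tool y=-kz, tool x=flip*key y"""
    kz=np.array(kz,float)/np.linalg.norm(kz); kx=np.array(kx_az_vec,float); kx=kx-kz*(kx@kz); kx/=np.linalg.norm(kx)
    ky=np.cross(kz,kx); x=flip*ky; y=-kz; return np.c_[x,y,np.cross(x,y)]
def rot(axis,a): return cv2.Rodrigues(np.array(axis,float)*a)[0]
E
python3 - <<'E'
from h import *
s=np.load("sock.npz"); n,ex,ey,fl=s['n'],s['ex'],s['ey'],s['floor']
q0=arm.current_q(); print(np.round(q0,3))
az=np.radians(27.2); kx=-np.array([np.cos(az),np.sin(az),0])
R=Rt([0,0,1],kx); print(R[:,0],)
for z in(.2,.11): print(z,arm.solve_ik([.525,-.2467,z],R))
# j7 axis check: rotating about tool y
q=arm.solve_ik([.525,-.2467,.2],R); q2=arm.solve_ik([.525,-.2467,.2],R@rot([0,1,0],.2)); print(np.round(np.array(q2)-q,4))
for a in (-164.5,-104.5,-44.5,15.5,75.5,135.5):
  row=[]
  for da in(0,-40,-75):
    for h in (.0,.06):
      t=np.radians(a+da); x=np.cos(t)*ex+np.sin(t)*ey; kx=np.cross(x,n)  # ky=x -> kx = ky x kz
      p=fl+n*(.103+h); q=arm.solve_ik(p,Rt(n,kx)); row.append(None if q is None else np.round(q,2))
  print(a,*row,sep="\n   ")
E
```

```text
[ 1.094  0.616 -0.013  1.425  0.008  1.103 -0.04 ]
[ 0.45709793 -0.88941637  0.        ]
0.2 [ 0.43121786  0.53710507 -0.04636487  1.67399147  0.02956111  0.93117796
 -0.72234079]
0.11 [ 0.41964116  0.64866378 -0.02862645  1.76565115  0.02600085  0.7276429
 -0.71865799]
[-0.0309 -0.0005  0.0484  0.001  -0.0309 -0.0012 -0.1709]
-164.5
   [-1.43  0.78  1.21  2.21 -1.33  0.4  -2.15]
   [ 0.02  0.57 -1.15  2.16  1.31  1.04  1.51]
   [-0.29  0.52 -0.58  2.18  1.4   0.7   0.76]
   [-0.08  0.49 -0.96  2.17  1.27  0.91  0.85]
   [-0.29  0.52 -0.58  2.18  1.4   0.7   0.15]
   [-0.08  0.49 -0.96  2.17  1.27  0.91  0.24]
-104.5
   [-1.22  0.57  0.75  2.21 -0.11  0.11 -2.31]
   [-1.43  0.48  0.95  2.2  -0.11  0.25 -2.31]
   [-1.31  0.63  0.92  2.21 -0.89  0.17 -2.23]
   [ 0.02  0.57 -1.15  2.16  1.31  1.04  1.85]
   [-0.29  0.52 -0.58  2.18  1.4   0.7   1.2 ]
   [ 0.02  0.57 -1.15  2.16  1.31  1.04  1.24]
-44.5
   [-1.1   0.52  0.57  2.21  0.72  0.15 -2.09]
   [-1.04  0.36  0.37  2.19  0.8   0.38 -2.18]
   [-1.22  0.57  0.75  2.21 -0.11  0.11 -1.96]
   [-1.31  0.42  0.76  2.2   0.33  0.27 -2.4 ]
[... 256 characters left out ...]
  0.18  2.19  0.92  0.44 -1.95]
   [-1.1   0.52  0.57  2.21  0.72  0.15 -2.35]
   [-1.18  0.38  0.57  2.2   0.62  0.32 -2.26]
75.5
   [ 0.    0.7  -1.09  2.18  1.48  1.06 -0.68]
   [-0.08  0.49 -0.96  2.17  1.27  0.91 -0.55]
   [-0.29  0.52 -0.58  2.18  1.4   0.7  -1.34]
   [-0.08  0.49 -0.96  2.17  1.27  0.91 -1.25]
   [-0.7   0.46 -0.01  2.2   1.27  0.42 -1.84]
   [-0.46  0.36 -0.39  2.18  1.13  0.63 -1.72]
135.5
   [-0.29  0.52 -0.58  2.18  1.4   0.7   0.41]
   [-0.08  0.49 -0.96  2.17  1.27  0.91  0.5 ]
   [-0.37  0.5  -0.47  2.19  1.38  0.64 -0.27]
   [-0.08  0.49 -0.96  2.17  1.27  0.91 -0.2 ]
   [-0.29  0.52 -0.58  2.18  1.4   0.7  -0.9 ]
   [-0.08  0.49 -0.96  2.17  1.27  0.91 -0.81]
```

```bash
cat >> h.py <<'E'
def snap(tag,crops={}):
    out={}
    for n in CM:
        p,d=viewer.get_image(n); out[n]=(p,d); np.save(f"pics/{n}{tag}_p.npy",p); np.save(f"pics/{n}{tag}_d.npy",d)
        if n in crops:
            x0,y0,x1,y1,k=crops[n]; cv2.imwrite(f"pics/{n}{tag}.png",cv2.resize(p[y0:y1,x0:x1,::-1],None,fx=k,fy=k,interpolation=cv2.INTER_CUBIC))
        else: cv2.imwrite(f"pics/{n}{tag}.png",p[:,:,::-1])
    return out
E
python3 - <<'E'
from h import *
az=np.radians(27.2); kx=-np.array([np.cos(az),np.sin(az),0]); R=Rt([0,0,1],kx)
t=arm.current_t(); arm.movep([.525,-.2467,.20],R); print(arm.current_t()-t,arm.current_ee_pos(),arm.current_ft_force(),arm.current_torque())
snap("1",{"top":(400,180,560,340,5),"scene":(130,100,290,260,5)})
E
```

```text
1.5416999999999998 [ 0.52429243 -0.24888777  0.20012255] [-0.08066407  0.14201622 -0.74937658] [-0.01681188  0.00553902  0.01335238]
```

View pics/top1.png

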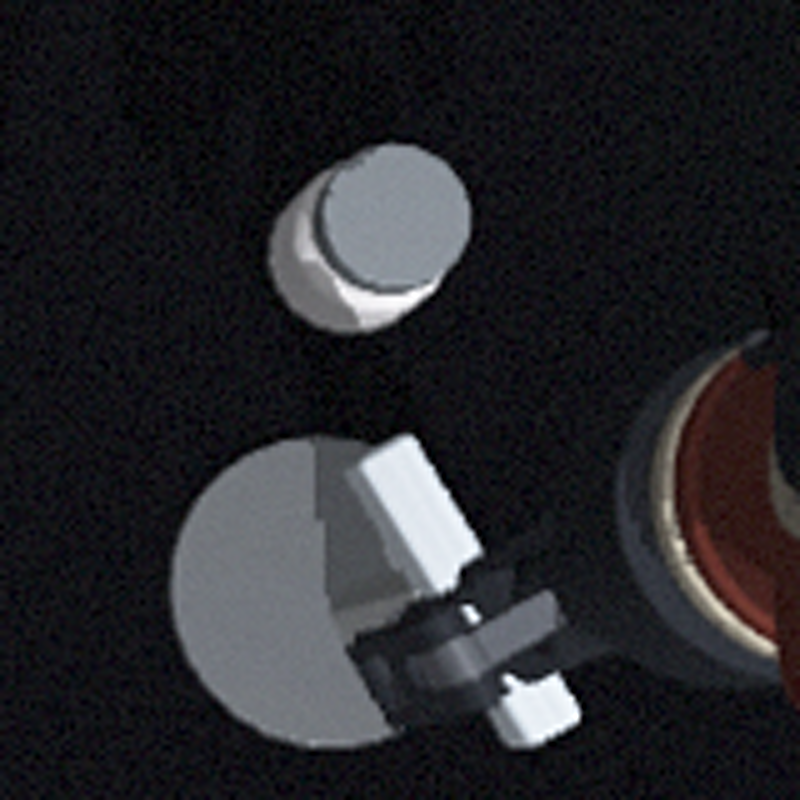

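View pics/scene1.png

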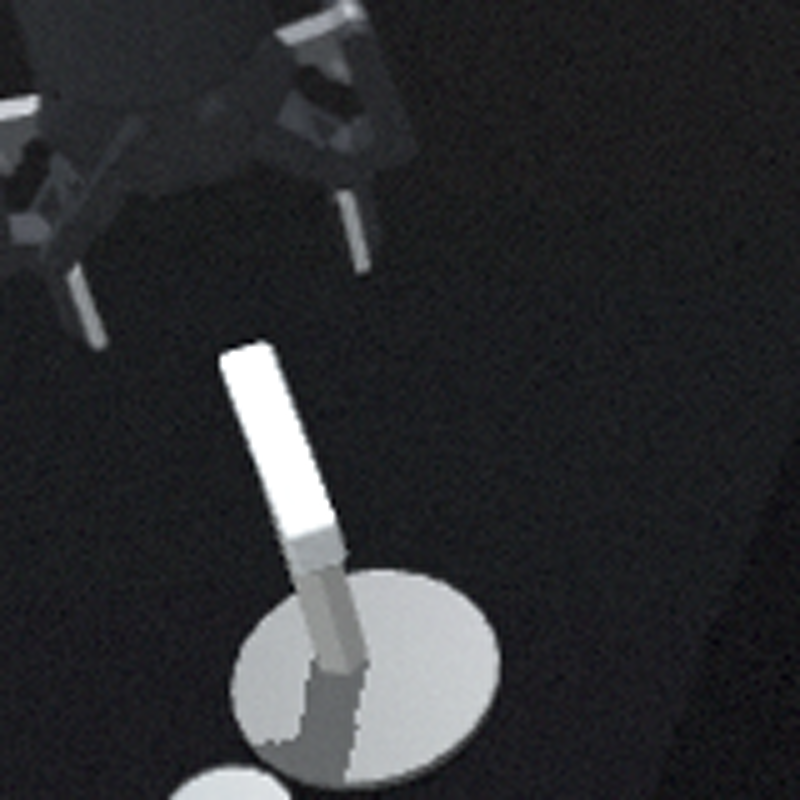

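Run:
```python
from h import *
P=arm.current_ee_pos();R=arm.current_orientation(); print(P,R[:,0],arm.current_joint_velocities())
for nm,o in(("c",0),("L",.0428),("R",-.0428)):
  for w in(-.011,0,.011):
    X=P+R[:,0]*o+R[:,2]*w-R[:,1]*.013
    print(nm,w,(proj("scene",X)[0]-[130,100])*5,(proj("top",X)[0]-[400,180])*5)
for z in(.14,):
    for c in([.5236,-.2477,z],[.5276,-.2459,z],[.5255,-.2467,z]): print(c,(proj("scene",c)[0]-[130,100])*5,(proj("top",c)[0]-[400,180])*5)
```

```text
[ 0.52429649 -0.24876593  0.20005329] [ 0.45410778 -0.89094628  0.00092751] [-1.95006319e-04  7.63966832e-05 -6.10041307e-03 -6.63013206e-04
 -3.55177774e-03  3.84767081e-04 -3.77903436e-05]
c -0.011 [220.10002602 269.52855111] [568.18474899 596.97543135]
c 0 [227.59766343 290.10131321] [547.05179638 561.89600126]
c 0.011 [235.20165401 310.95366317] [526.01971659 526.98519654]
L -0.011 [100.27508997 304.1719505 ] [701.91666665 523.26624642]
L 0 [107.03385278 325.17126328] [680.51832335 488.457221  ]
L 0.011 [113.89104786 346.45848841] [659.22173883 453.81513065]
R -0.011 [337.86394032 235.64195129] [433.72717287 671.07496782]
R 0 [346.07111046 255.79691208] [412.86310096 635.72316732]
R 0.011 [354.39200057 276.22328729] [392.09899263 600.54169637]
[0.5236, -0.2477, 0.14] [272.90434264 428.8946439 ] [467.64667988 584.29299975]
[0.5276, -0.2459, 0.14] [275.30699626 437.18848358] [460.68704728 571.26255729]
[0.5255, -0.2467, 0.14] [274.42682702 432.84842002] [463.85755137 578.11215667]
```

Run:
```python
from h import *
az=np.radians(27.2); kx=-np.array([np.cos(az),np.sin(az),0]); R=Rt([0,0,1],kx)
print(arm.current_t(),arm.current_q(), arm.solve_ik([.525,-.2467,.20],R), arm.current_ee_pos())
P=[.5265,-.2463]
arm.movel([*P,.165],R,speed=.1); arm.wait(.1); print(arm.current_t(),arm.current_ee_pos(),arm.current_q(), arm.solve_ik([*P,.165],R))
```

```text
1.7417 [ 0.43325043  0.53721935 -0.04456963  1.67356964  0.02977188  0.93115508
 -0.72224091] [ 0.43121786  0.53710507 -0.04636487  1.67399147  0.02956111  0.93117796
 -0.72234079] [ 0.52429649 -0.24876593  0.20005329]
2.3417 [ 0.52700585 -0.24669504  0.16569482] [ 0.42899153  0.5784145  -0.04535102  1.70956507  0.03301614  0.85277219
 -0.72700307] [ 0.42878111  0.57905869 -0.0454175   1.71070721  0.03300259  0.85256912
 -0.7270288 ]
```

Run:
```python
from h import *
arm.movel([.5265,-.2463,.107],speed=.1); arm.wait(.1); print(arm.current_t(),arm.current_ee_pos(),arm.current_ft_force())
arm.command_gripper(.012,60); print(arm.current_t(),arm.current_width(),arm.current_ee_pos(),arm.current_ft_force(),arm.current_torque())
snap("2",{"top":(400,180,560,340,5),"scene":(130,100,290,260,5)})
```

```text
3.175 [ 0.5271602  -0.24660316  0.10788565] [ 0.41965044 -0.11279241 -0.26921968]
3.7833 0.019183440383319414 [ 0.52665072 -0.24621404  0.10721895] [-0.46439522  1.23254185  2.61772868] [ 0.07359796  0.06139884 -0.02454174]
```

View pics/scene2.png

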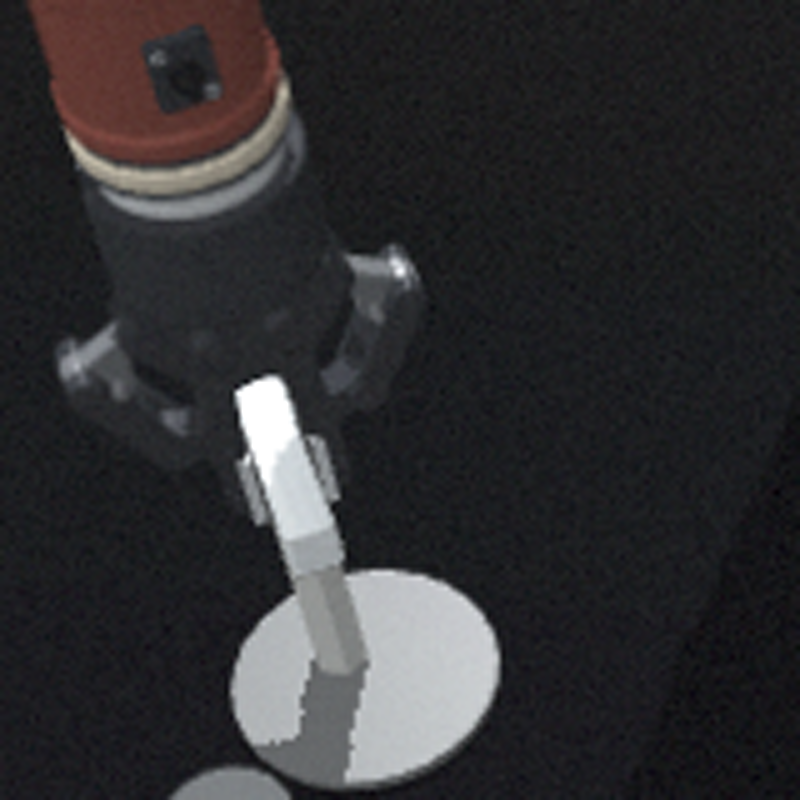

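View pics/top2.png

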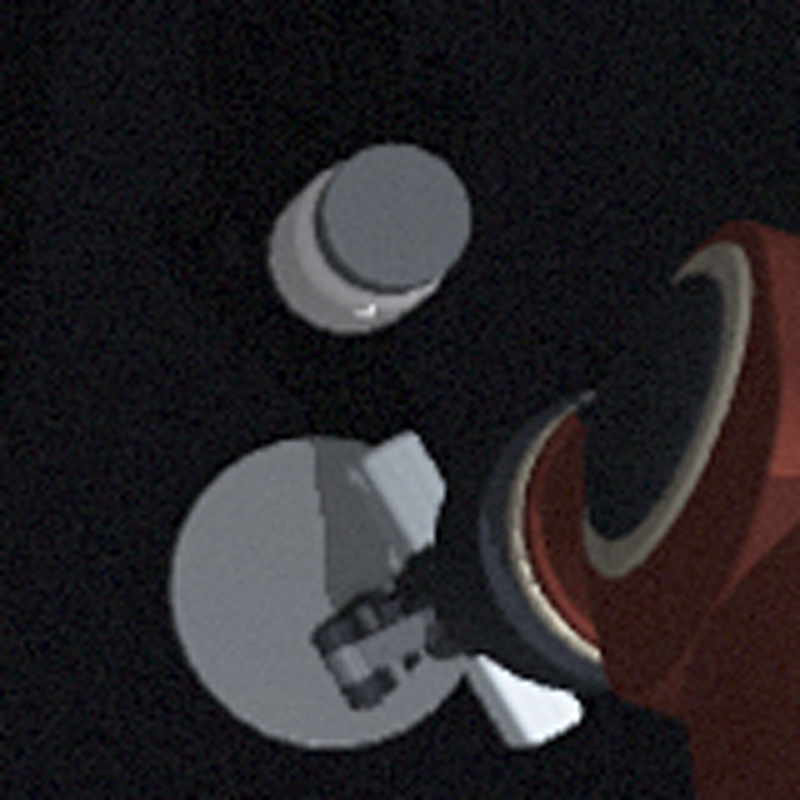

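Run:
```python
from h import *
s=np.load("sock.npz"); n,ex,ey=s['n'],s['ex'],s['ey']
def up(p,off): 
    q=onplane("top",(np.array([p])+.5)/14-.5+[175,285],s['Oc']-off*n,n)[0]-s['Oc']; return np.array([q@ex,q@ey])
for a,b in(((408,275),(232,290)),((320,205),(305,375)),((405,340),(235,215))):
    d=up(a,.01)-up(b,.01); print(np.degrees(np.arctan2(d[1],d[0]))%60,np.linalg.norm(d))
d=up((425,260),.006)-up((200,300),.006);print(np.degrees(np.arctan2(d[1],d[0]))%60,np.linalg.norm(d))
d=up((412,375),.006)-up((205,195),.006);print(np.degrees(np.arctan2(d[1],d[0]))%60,np.linalg.norm(d))
P=arm.current_ee_pos()
arm.command_gripper(.012,80)
arm.movel([P[0],P[1],.25],speed=.15); arm.wait(.1); print(arm.current_t(),arm.current_width(),arm.current_ft_force(),arm.current_torque(),arm.current_ee_pos())
```

```text
33.311906964251705 0.021979176639913008
45.79710983855561 0.02292671472464429
46.731766193132216 0.02485267025778639
38.6695274537348 0.028696859399748628
41.28093655766182 0.03229994771399327
5.3 0.018826497719600568 [ 0.43939752  0.05889737 -5.1635293 ] [ 0.01452774 -0.04995932  0.00092903] [ 0.52588589 -0.24588829  0.24858996]
```

Run:
```python
from h import *
s=np.load("sock.npz"); n,ex,ey=s['n'],s['ex'],s['ey']; Oc=s['Oc']
print(arm.current_q())
for a in(74,134,-166):
  for h in(.05,.08,-.026):
    t=np.radians(a); x=np.cos(t)*ex+np.sin(t)*ey; kx=np.cross(x,n); R=Rt(n,kx)
    print(a,h,np.round(Oc+n*(.101+h),3),np.round(arm.solve_ik(Oc+n*(.101+h),R),3))
R=arm.current_orientation()
for a in (0,40,80): 
    q=arm.solve_ik([.47,.05,.3],rot([0,0,1],np.radians(a))@R);print(a,None if q is None else np.round(q,2))
```

```text
[ 0.4296827   0.49054447 -0.04680878  1.60470498  0.02538511  1.04999413
 -0.72032788]
74 0.05 [0.447 0.235 0.219] [-0.481  0.331 -0.384  2.171  1.07   0.644 -0.391]
74 0.08 [0.432 0.238 0.245] [-0.388  0.288 -0.531  2.152  1.003  0.724 -0.339]
74 -0.026 [0.485 0.229 0.153] [-0.651  0.465 -0.072  2.194  1.299  0.445 -0.586]
134 0.05 [0.447 0.235 0.219] [-0.081  0.452 -0.96   2.161  1.222  0.902  0.508]
134 0.08 [0.432 0.238 0.245] [ 0.021  0.451 -1.146  2.143  1.174  1.007  0.532]
134 -0.026 [0.485 0.229 0.153] [-0.695  0.464 -0.012  2.195  1.281  0.416  0.477]
-166 0.05 [0.447 0.235 0.219] [ 0.019  0.53  -1.147  2.159  1.27   1.03   1.509]
-166 0.08 [0.432 0.238 0.245] [ 0.021  0.451 -1.146  2.143  1.174  1.007  1.58 ]
-166 -0.026 [0.485 0.229 0.153] [-1.276  0.609  0.864  2.21  -0.736  0.14  -2.762]
0 [-0.06  0.27 -0.12  1.8   0.04  1.07 -1.29]
40 [ 0.07  0.28 -0.3   1.8   0.09  1.08 -0.66]
80 [ 0.2   0.3  -0.47  1.79  0.15  1.09 -0.02]
```

Run:
```python
from h import *
s=np.load("sock.npz"); n,ex,ey=s['n'],s['ex'],s['ey']; Oc=s['Oc']
t=np.radians(74); x=np.cos(t)*ex+np.sin(t)*ey; R=Rt(n,np.cross(x,n))
arm.movep([.47,0.02,.28],rot([0,0,1],np.radians(20))@arm.current_orientation())
q=arm.solve_ik(Oc+n*(.101+.07),R); print(np.round(q,3))
arm.goto_joints(q); arm.wait(.2); print(arm.current_t(),arm.current_ee_pos(),Oc+n*.171,arm.current_q(),arm.current_ft_force())
snap("3",{"top":(110,200,290,350,5)})
```

```text
[-0.421  0.302 -0.48   2.159  1.024  0.697 -0.355]
7.475 [0.43854628 0.23525088 0.23612878] [0.4372851  0.23693065 0.23609992] [-0.41891303  0.30180486 -0.47765819  2.15846619  1.02332033  0.69748304
 -0.35544074] [-0.18220813 -0.72545404 -3.76888775]
```

View pics/top3.png

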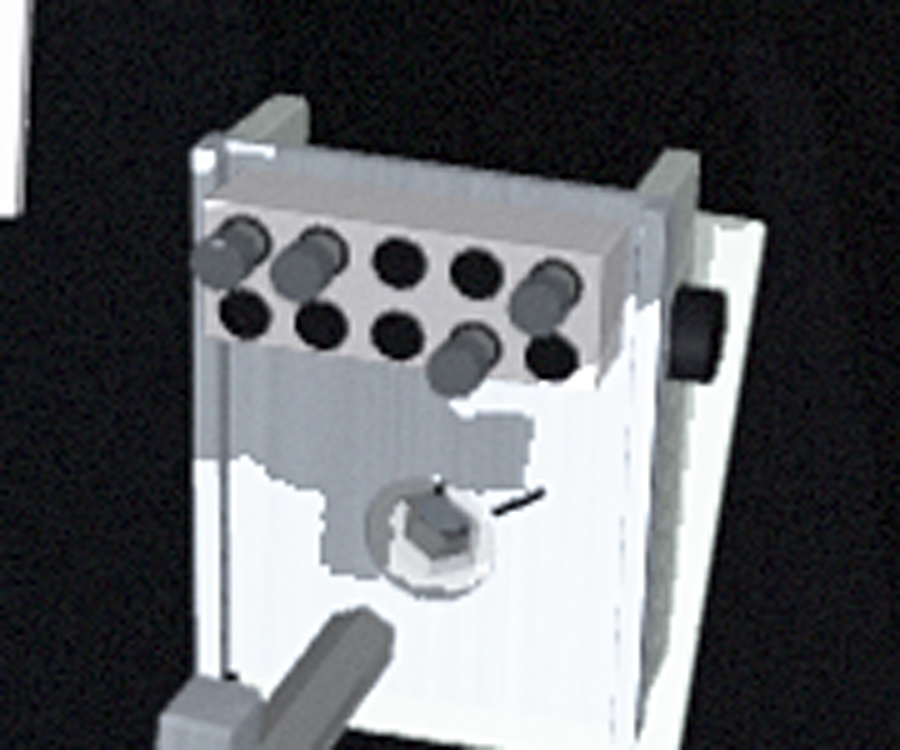

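View pics/scene3.png

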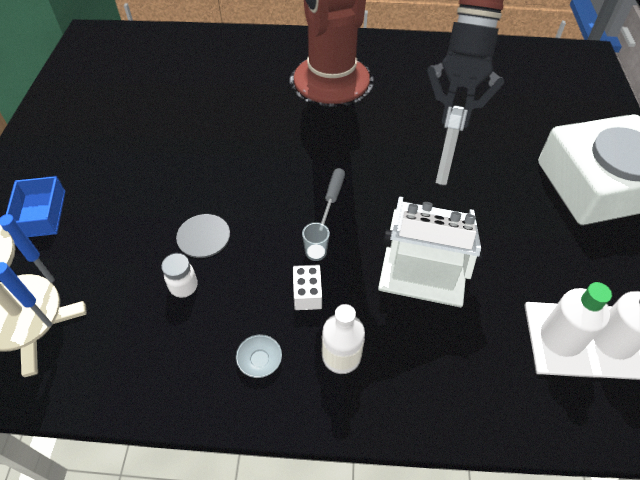

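```bash
cat > ov.py <<'E'
import sys
from h import *
tag=sys.argv[1]; h=float(sys.argv[2])
P=arm.current_ee_pos();R=arm.current_orientation(); kz=-R[:,1]; ky=R[:,0]; kx=np.cross(ky,kz)
f=P-kz*h
C=np.array([f+.011547*(np.cos(a)*kx+np.sin(a)*ky) for a in np.radians(np.arange(0,360,60))])
print("foot",f)
for n,b,k in (("top",[int(v) for v in sys.argv[3].split(',')],10),("scene",[int(v) for v in sys.argv[4].split(',')],10)):
    I=np.load(f"pics/{n}{tag}_p.npy"); im=cv2.resize(I[b[1]:b[3],b[0]:b[2],::-1],None,fx=k,fy=k,interpolation=cv2.INTER_CUBIC)
    cv2.imwrite(f"pics/z_{n}{tag}.png",im)
    q=(proj(n,np.r_[C,[f]])-b[:2]+.5)*k-.5; print(n,"pred corners(crop px)",q.round(0).tolist())
E
python3 ov.py 3 .101 165,310,205,350 430,130,470,195
```

```text
foot [0.48790506 0.227299   0.14874029]
top pred corners(crop px) [[176.0, 113.0], [109.0, 131.0], [101.0, 196.0], [161.0, 243.0], [228.0, 226.0], [236.0, 161.0], [169.0, 178.0]]
scene pred corners(crop px) [[117.0, 539.0], [174.0, 541.0], [178.0, 524.0], [127.0, 505.0], [71.0, 502.0], [66.0, 519.0], [122.0, 522.0]]
```

View pics/z_top3.png

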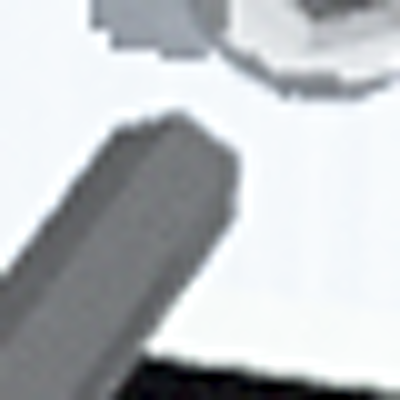

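View pics/z_scene3.png

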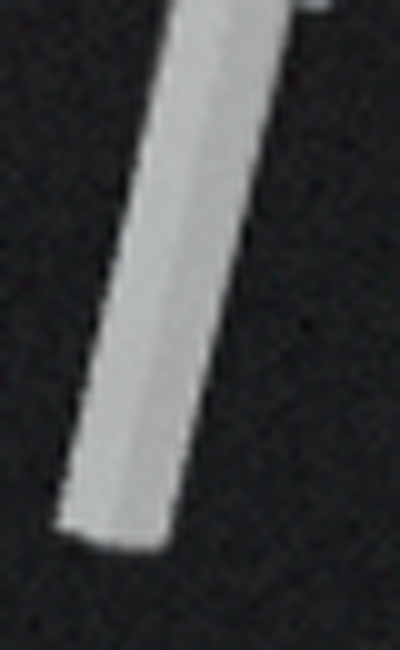

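```bash
cat >> h.py <<'E'
_s=np.load("sock.npz"); n=_s['n'];ex=_s['ex'];ey=_s['ey']
MOUTH=np.array([.5247,.2228,.0805]); KX=.0013; H=.101
def Rs(a):
    t=np.radians(a); x=np.cos(t)*ex+np.sin(t)*ey; return Rt(n,np.cross(x,n))
def tcp_for(foot,R):
    kz=-R[:,1]; kx=np.cross(R[:,0],kz); return foot+kz*H-kx*KX
def foot_now():
    P=arm.current_ee_pos();R=arm.current_orientation();kz=-R[:,1]; kx=np.cross(R[:,0],kz)
    return P-kz*H+kx*KX
def sockco(f): d=f-MOUTH; return np.array([d@ex,d@ey,d@n])*1000
E
python3 - <<'E'
from h import *
R=Rs(74)
arm.movel(tcp_for(MOUTH+n*.022,R),R,speed=.08); arm.wait(.2); print(arm.current_t(),sockco(foot_now()),arm.current_ft_force())
snap("4",{"top":(140,250,260,350,6)})
E
python3 ov.py 4 .101 165,280,225,335 420,150,470,210
```

```text
8.625 [ 0.38106299  0.27716942 22.49024586] [ 0.41012415 -0.24386972 -3.79836224]
foot [0.51282995 0.22514108 0.09932177]
top pred corners(crop px) [[283.0, 266.0], [219.0, 283.0], [212.0, 345.0], [268.0, 390.0], [331.0, 373.0], [339.0, 311.0], [275.0, 328.0]]
scene pred corners(crop px) [[165.0, 615.0], [221.0, 616.0], [226.0, 597.0], [176.0, 576.0], [121.0, 575.0], [115.0, 594.0], [171.0, 595.0]]
```

View pics/z_top4.png

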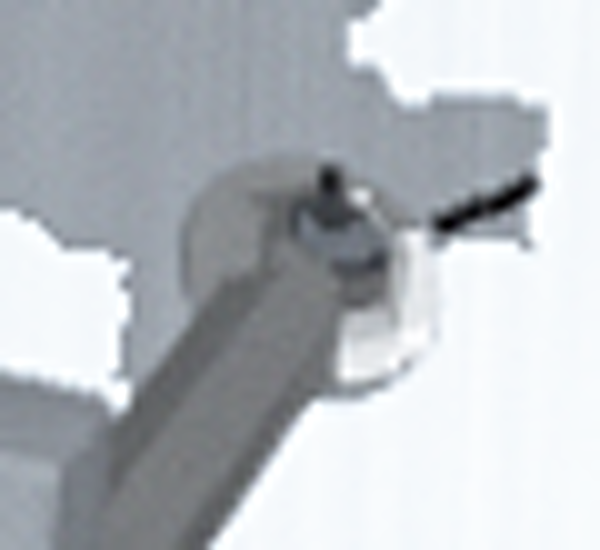

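Run:
```python
from h import *
R=Rs(74)
base=arm.current_ft_force(); print(base)
for d in (.010,.004,.001,-.001,-.003,-.005,-.007):
    arm.movel(tcp_for(MOUTH+n*d,R),R,speed=.04)
    F=arm.current_ft_force()-base
    print(round(arm.current_t(),2),d,sockco(foot_now()).round(2),"F",(F@ex).round(1),(F@ey).round(1),(F@n).round(1),"M",arm.current_torque().round(2))
    if abs(F@n)>15 : break
snap("5",{"top":(140,250,260,350,6)})
```

```text
[-0.04051281 -0.61661743 -3.87874306]
9.18 0.01 [-0.34 -0.18  9.6 ] F -0.3 0.8 -0.3 M [0.16 1.02 0.01]
9.47 0.004 [-0.2  -0.19  3.72] F 0.3 0.4 0.4 M [0.2  1.03 0.04]
9.72 0.001 [-0.08 -0.12  0.87] F -0.6 0.4 0.7 M [0.14 1.03 0.  ]
9.97 -0.001 [-0.03 -0.06 -1.09] F -0.2 0.3 0.6 M [0.23 0.97 0.01]
10.22 -0.003 [-0.06 -0.12 -3.11] F -0.0 0.0 -0.4 M [ 0.16  1.05 -0.01]
10.47 -0.005 [-0.12  0.58 -5.02] F -0.2 0.8 0.1 M [0.39 1.14 0.09]
10.72 -0.007 [-0.16  0.48 -7.11] F 0.7 1.5 -0.4 M [0.47 1.15 0.16]
```

View pics/top5.png

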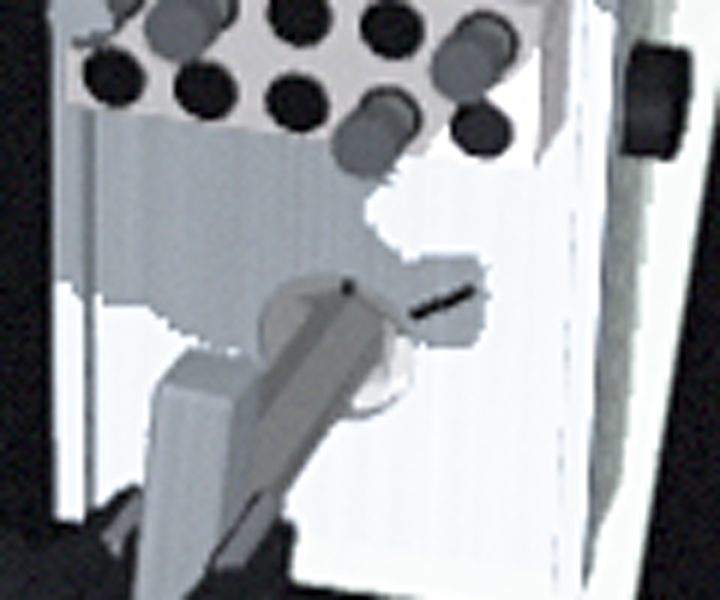

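The key is in the socket's upper part (shank meets the head at about (350,300)) and forces are tiny, so I'll carry on to the floor.

Run:
```python
from h import *
R=Rs(74); base=np.array([-0.04,-0.5,-3.85])
for d in (-.010,-.013,-.016,-.018,-.019,-.020,-.021,-.022,-.023,-.024,-.025):
    arm.movel(tcp_for(MOUTH+n*d,R),R,speed=.05)
    F=arm.current_ft_force()-base
    print(round(arm.current_t(),2),d,sockco(foot_now()).round(2),"F",(F@ex).round(1),(F@ey).round(1),(F@n).round(1),"M",arm.current_torque().round(2))
    if abs(F@n)>12 or np.linalg.norm(F)>25: break
```

```text
11.07 -0.01 [ -0.14   0.45 -10.16] F -1.0 2.0 -1.9 M [0.63 1.14 0.24]
11.32 -0.013 [ -0.17   0.31 -13.22] F -1.3 1.9 -1.9 M [0.77 1.25 0.31]
11.57 -0.016 [ -0.11   0.36 -16.19] F -0.4 3.9 -1.6 M [0.85 1.24 0.37]
11.82 -0.018 [ -0.08   0.34 -18.09] F -1.0 3.3 -1.2 M [0.87 1.33 0.36]
12.07 -0.019 [ -0.07   0.31 -18.96] F -0.2 2.7 0.7 M [0.89 1.35 0.34]
12.32 -0.02 [ -0.05   0.34 -19.94] F -1.1 2.6 1.0 M [0.89 1.38 0.38]
12.57 -0.021 [ -0.03   0.43 -20.06] F -3.0 2.2 8.4 M [0.59 1.55 0.16]
12.82 -0.022 [ 1.000e-02  5.800e-01 -2.013e+01] F -2.3 -0.0 17.2 M [ 0.18  1.68 -0.04]
```

```bash
cat > turn.py <<'E'
import sys
from h import *
a0=float(sys.argv[1]); a1=float(sys.argv[2]); step=float(sys.argv[3]); lim=float(sys.argv[4]); dep=float(sys.argv[5])
base=np.array([-0.04,-0.5,-3.85])
F0=MOUTH+ey*.0004+n*dep
a=a0
while True:
    a=a+step if abs(a1-a)>abs(step) else a1
    q=np.array(arm.solve_ik(tcp_for(F0,Rs(a)),Rs(a))); c=arm.current_q()
    if np.abs(q-c).max()>.3: print("jump",q-c); break
    arm.goto_joints(q)
    F=arm.current_ft_force()-base; M=arm.current_torque()
    R=arm.current_orientation(); az=np.degrees(np.arctan2(R[:,0]@ey,R[:,0]@ex))
    print(round(arm.current_t(),2),"a",round(a,1),"act",round(az,1),sockco(foot_now()).round(2),"F",(F@ex).round(1),(F@ey).round(1),(F@n).round(1),"Mn",(M@n).round(3),"Mx",(M@ex).round(2),(M@ey).round(2),"q7",round(arm.current_q()[6],2))
    if abs(M@n)>lim or np.linalg.norm(F)>45 or a==a1: break
E
python3 turn.py 74 44 -6 1.2 -.022
```

```text
13.07 a 68.0 act 68.0 [  0.3    1.06 -20.13] F -1.7 1.0 16.4 Mn -0.101 Mx 0.39 1.58 q7 -0.77
13.32 a 62.0 act 62.0 [  0.11   1.54 -20.12] F -1.9 0.4 17.0 Mn -0.112 Mx 0.47 1.66 q7 -0.87
13.57 a 56.0 act 56.0 [ -0.03   1.52 -20.13] F -1.7 1.2 15.4 Mn -0.078 Mx 0.43 1.7 q7 -0.98
13.82 a 50.0 act 50.0 [-2.000e-02  1.560e+00 -2.012e+01] F -2.9 1.8 16.7 Mn -0.059 Mx 0.45 1.66 q7 -1.08
14.07 a 44.0 act 44.0 [-1.000e-02  1.560e+00 -2.013e+01] F -1.4 0.9 17.3 Mn -0.077 Mx 0.46 1.67 q7 -1.18
```

```bash
python3 turn.py 44 2 -6 1.2 -.022
python3 - <<'E'
from h import *
snap("6",{"top":(140,250,260,350,6)})
E
```

```text
14.32 a 38.0 act 38.0 [ 2.000e-02  1.590e+00 -2.012e+01] F -1.6 2.2 16.3 Mn -0.118 Mx 0.4 1.64 q7 -1.28
14.57 a 32.0 act 32.0 [  0.06   1.63 -20.11] F -1.6 1.5 16.5 Mn -0.071 Mx 0.42 1.67 q7 -1.39
14.82 a 26.0 act 26.0 [  0.1    1.58 -20.12] F -2.6 1.5 16.2 Mn -0.063 Mx 0.44 1.63 q7 -1.49
15.07 a 20.0 act 20.0 [  0.13   1.61 -20.13] F -1.9 1.7 16.2 Mn -0.065 Mx 0.47 1.66 q7 -1.59
15.32 a 14.0 act 14.0 [  0.15   1.57 -20.12] F -2.9 0.8 15.7 Mn -0.063 Mx 0.42 1.6 q7 -1.7
15.57 a 8.0 act 8.0 [  0.24   1.56 -20.13] F -2.7 1.5 16.4 Mn -0.127 Mx 0.47 1.59 q7 -1.8
15.82 a 2.0 act 2.1 [  0.24   1.61 -20.12] F -2.5 1.0 16.3 Mn 0.081 Mx 0.43 1.57 q7 -1.9
```

View pics/top6.png

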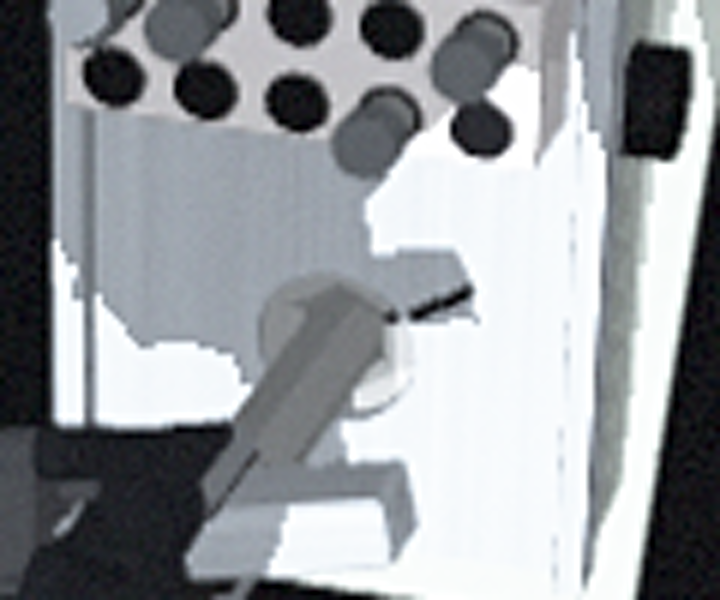

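The mark (392,317) now all but meets the line (412,316)–(470,290), and torque is starting to rise. I'll continue in small steps to the stop.

```bash
python3 turn.py 2 -16 -2 1.0 -.022
python3 - <<'E'
from h import *
snap("7",{"top":(140,250,260,350,6)})
E
```

```text
16.18 a 0.0 act 0.2 [  0.25   1.59 -20.12] F -1.5 1.5 16.7 Mn 0.436 Mx 0.34 1.56 q7 -1.93
16.43 a -2.0 act -1.7 [  0.25   1.61 -20.13] F -1.5 1.2 16.7 Mn 0.558 Mx 0.37 1.5 q7 -1.97
16.68 a -4.0 act -3.7 [  0.29   1.62 -20.14] F -2.1 1.8 16.7 Mn 0.643 Mx 0.31 1.55 q7 -2.0
16.93 a -6.0 act -5.7 [  0.3    1.56 -20.13] F -2.1 0.6 16.9 Mn 0.672 Mx 0.31 1.47 q7 -2.04
17.18 a -8.0 act -7.7 [  0.32   1.61 -20.13] F -2.1 1.8 15.8 Mn 0.581 Mx 0.38 1.5 q7 -2.07
17.43 a -10.0 act -9.7 [  0.34   1.58 -20.14] F -2.3 1.2 17.3 Mn 0.507 Mx 0.41 1.53 q7 -2.1
17.68 a -12.0 act -11.8 [  0.31   1.59 -20.13] F -1.1 0.7 16.4 Mn 0.446 Mx 0.34 1.51 q7 -2.14
17.93 a -14.0 act -13.8 [  0.39   1.59 -20.11] F -1.3 0.2 16.8 Mn 0.425 Mx 0.34 1.52 q7 -2.17
18.18 a -16.0 act -15.8 [  0.39   1.56 -20.13] F -0.9 2.1 17.2 Mn 0.352 Mx 0.38 1.53 q7 -2.21
```

View pics/top7.png

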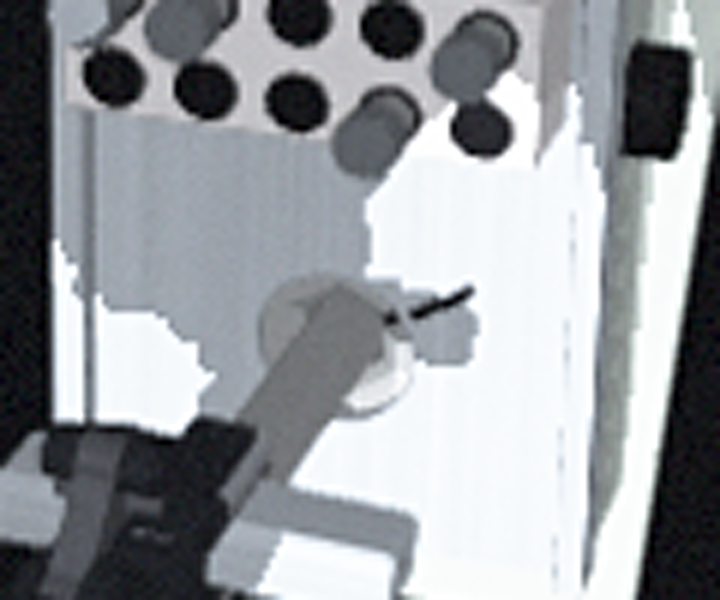

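```bash
python3 - <<'E'
from h import *
print(arm.current_width())
E
python3 turn.py -16 0 4 1.0 -.0215;python3 - <<'E'
from h import *
print(arm.current_width())
snap("8",{"top":(140,250,260,350,6)})
E
```

```text
0.019414072054344613
18.52 a -12.0 act -11.9 [  0.31   1.52 -20.1 ] F -1.1 1.8 12.4 Mn 0.208 Mx 0.57 1.53 q7 -2.14
18.77 a -8.0 act -7.9 [  0.28   1.54 -20.09] F -0.4 1.8 12.3 Mn 0.127 Mx 0.63 1.45 q7 -2.07
19.02 a -4.0 act -3.9 [  0.26   1.57 -20.1 ] F -1.9 1.9 13.3 Mn 0.132 Mx 0.55 1.46 q7 -2.0
19.27 a 0.0 act 0.1 [  0.19   1.52 -20.1 ] F -2.1 2.4 12.3 Mn 0.16 Mx 0.61 1.46 q7 -1.93
0.018960478893955118
```

View pics/top8.png

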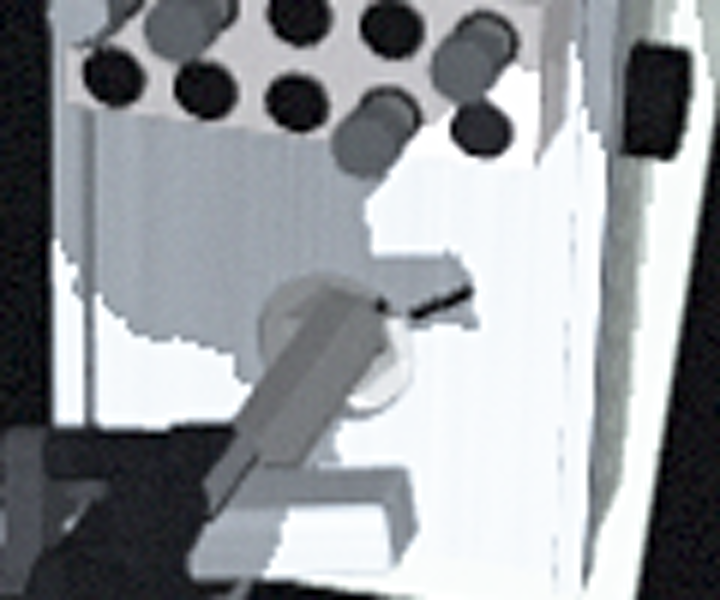

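View pics/scene8.png

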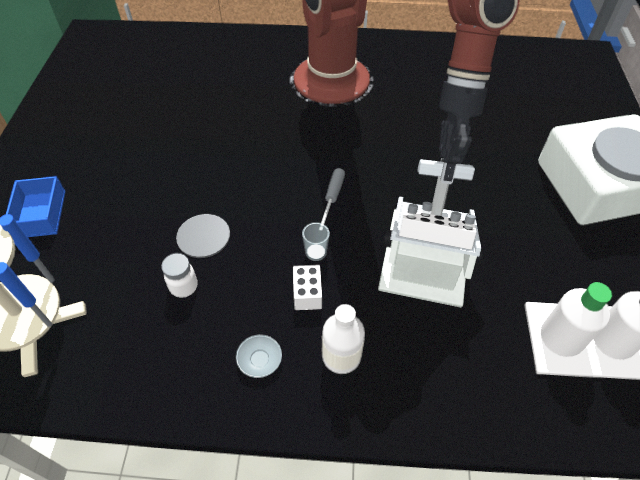

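Run:
```python
from h import *
O=MOUTH
for i,p in ((6,(392,317)),(7,(390,320)),(8,(380,305))):
    q=onplane("top",[(np.array(p)+.5)/6-.5+[140,250]],O,n)[0]-O; print(i,np.degrees(np.arctan2(q@ey,q@ex)),np.linalg.norm(q))
for i in (6,7,8):
    I=np.load(f"pics/top{i}_p.npy")[293:318,190:225,::-1]; cv2.imwrite(f"pics/mk{i}.png",cv2.resize(I,None,fx=8,fy=8,interpolation=cv2.INTER_CUBIC))
cv2.imwrite("pics/mk.png",np.hstack([cv2.imread(f"pics/mk{i}.png") for i in(6,7,8)])[:, :800*2])
m=cv2.imread("pics/mk.png"); print(m.shape)
```

```text
6 -69.95532200128152 0.01593962718345482
7 -72.21962945096672 0.014971194382500249
8 -52.86534825682598 0.015256545120753444
(200, 840, 3)
```

```bash
python3 -c "
import cv2
m=cv2.imread('pics/mk.png'); cv2.imwrite('pics/mkb.png',cv2.resize(m,(798,190)))"
```

```text
(no output)
```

View pics/mkb.png

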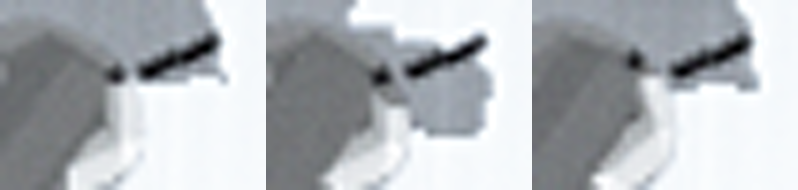

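```bash
cat > barang.py <<'E'
import sys
from h import *
for i in sys.argv[1:]:
    D=np.load(f"pics/top{i}_d.npy"); I=np.load(f"pics/top{i}_p.npy").astype(int)
    g=grid(140,300,230,360); P=depthpts("top",g,D); d=P-MOUTH; c=I[g[:,1],g[:,0]]
    u,v,w=d@ex*1e3,d@ey*1e3,d@n*1e3
    s=(w>90)&(w<112)&(np.hypot(u,v)<56)&(c.min(1)>95)&(D[g[:,1],g[:,0]]>0)
    m=np.zeros((480,640),np.uint8); m[g[s,1],g[s,0]]=255
    uv=np.c_[u,v][s]
    # bar's far end face/side edges: minAreaRect in plane coords
    r=cv2.minAreaRect(uv.astype(np.float32)); e=np.linalg.svd(uv-uv.mean(0),full_matrices=False)[2][0]
    print(i,s.sum(),"rect",np.round(r[0],1),np.round(r[1],1),"ang",round(r[2],1),"pca az",np.degrees(np.arctan2(e[1],e[0])).round(1)%180)
    cv2.imwrite(f"pics/bm{i}.png",cv2.resize(np.hstack([m[290:360,130:240],I[290:360,130:240,1].astype(np.uint8)]),None,fx=3.5,fy=3.5))
E
python3 barang.py 6 7 8
```

```text
6 251 rect [  3.5 -11.5] [80.4 38.2] ang 75.1 pca az 79.0
7 271 rect [ 4.7 -3.3] [99.2 31.3] ang 62.9 pca az 71.3
8 248 rect [  8.7 -23. ] [41.1 55.3] ang 9.2 pca az 76.3
```

```bash
python3 -c "
import cv2,numpy as np
cv2.imwrite('pics/bm.png',np.vstack([cv2.resize(cv2.imread(f'pics/bm{i}.png'),(620,197)) for i in (6,7,8)]))"
```

```text
(no output)
```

View pics/bm.png

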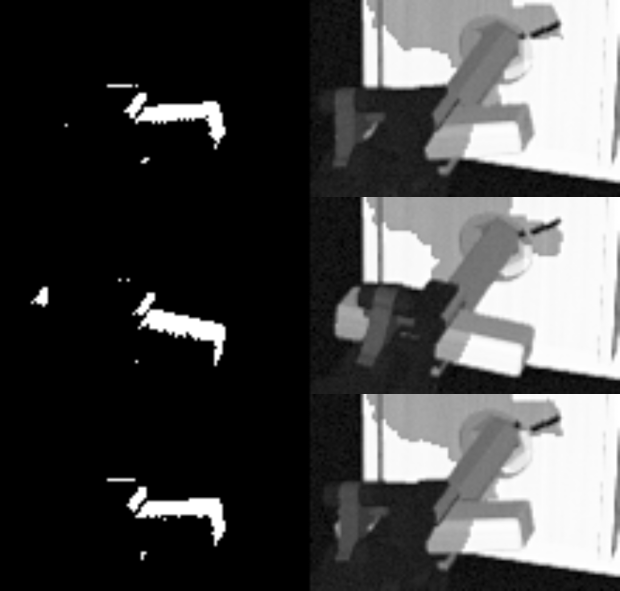

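```bash
python3 turn.py 0 -28 -4 .33 -.022
python3 - <<'E'
from h import *
snap("9",{"top":(140,250,260,350,6)})
E
```

```text
19.62 a -4.0 act -4.0 [  0.29   1.59 -20.14] F -2.6 2.6 16.7 Mn -0.089 Mx 0.43 1.58 q7 -2.0
19.88 a -8.0 act -8.0 [  0.32   1.61 -20.15] F -2.6 2.0 17.2 Mn -0.135 Mx 0.42 1.57 q7 -2.07
20.12 a -12.0 act -12.0 [  0.34   1.6  -20.13] F -2.8 1.2 16.0 Mn -0.151 Mx 0.46 1.61 q7 -2.14
20.38 a -16.0 act -16.0 [  0.39   1.56 -20.14] F -2.0 1.2 16.3 Mn -0.098 Mx 0.48 1.52 q7 -2.21
20.62 a -20.0 act -20.0 [  0.39   1.57 -20.12] F -2.3 0.2 16.5 Mn -0.08 Mx 0.47 1.52 q7 -2.28
20.88 a -24.0 act -24.0 [  0.48   1.53 -20.13] F -2.6 1.4 16.6 Mn -0.149 Mx 0.42 1.54 q7 -2.35
21.12 a -28.0 act -28.0 [  0.6    1.49 -20.13] F -1.4 1.3 16.3 Mn -0.092 Mx 0.43 1.43 q7 -2.41
```

View pics/top9.png

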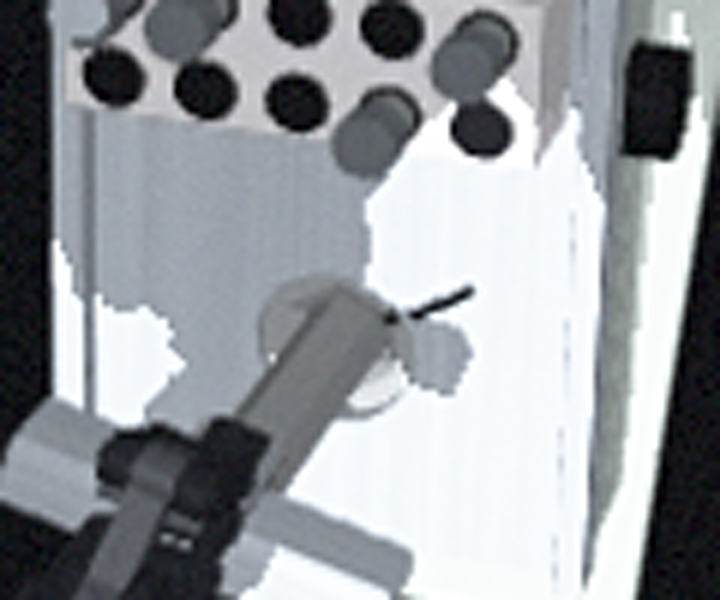

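```bash
python3 turn.py -28 -46 -1.5 .28 -.022
python3 - <<'E'
from h import *
snap("10",{"top":(140,250,260,350,6)})
I=np.load("pics/top10_p.npy")[293:318,190:225,::-1]; cv2.imwrite("pics/mk10.png",cv2.resize(I,None,fx=14,fy=14,interpolation=cv2.INTER_CUBIC))
E
```

```text
21.48 a -29.5 act -29.5 [  0.68   1.44 -20.13] F -1.5 0.8 16.5 Mn 0.005 Mx 0.35 1.49 q7 -2.44
21.73 a -31.0 act -30.9 [  0.76   1.38 -20.13] F -1.3 1.8 16.9 Mn 0.007 Mx 0.37 1.5 q7 -2.46
21.98 a -32.5 act -32.5 [  0.81   1.33 -20.14] F -1.4 0.4 16.7 Mn -0.02 Mx 0.41 1.46 q7 -2.49
22.23 a -34.0 act -34.0 [  0.89   1.29 -20.12] F -1.5 0.7 16.3 Mn -0.042 Mx 0.36 1.42 q7 -2.52
22.48 a -35.5 act -35.5 [  0.95   1.26 -20.13] F -1.1 0.1 16.8 Mn 0.021 Mx 0.35 1.38 q7 -2.54
22.73 a -37.0 act -37.0 [  1.01   1.25 -20.12] F -0.8 1.5 17.3 Mn -0.006 Mx 0.37 1.39 q7 -2.57
22.98 a -38.5 act -38.5 [  1.02   1.2  -20.14] F -0.7 1.9 18.7 Mn -0.05 Mx 0.35 1.38 q7 -2.59
23.23 a -40.0 act -40.0 [  1.07   1.16 -20.14] F -0.8 0.8 17.5 Mn 0.042 Mx 0.32 1.35 q7 -2.62
23.48 a -41.5 act -41.5 [  1.17   1.13 -20.13] F -1.3 0.5 17.3 Mn -0.003 Mx 0.26 1.36 q7 -2.64
23.73 a -43.0 act -43.0 [  1.17   1.14 -20.13] F -0.1 1.0 16.5 Mn 0.026 Mx 0.35 1.32 q7 -2.67
23.98 a -44.5 act -44.4 [  1.14   1.27 -20.15] F -0.6 1.0 16.3 Mn 0.026 Mx 0.37 1.32 q7 -2.69
24.23 a -46.0 act -45.9 [  1.05   1.31 -20.15] F -1.6 0.8 16.4 Mn 0.044 Mx 0.31 1.35 q7 -2.72
```

View pics/mk10.png

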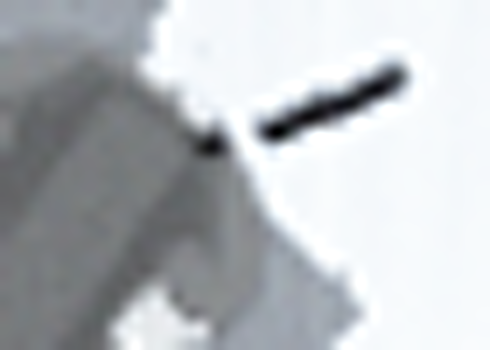

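```bash
python3 - <<'E'
from h import *
R=Rs(-46); R=arm.current_orientation()
f=foot_now(); P=arm.current_ee_pos()
for d in (.008,.020,.045):
    arm.movel(P+n*d,R,speed=.06)
    F=arm.current_ft_force(); print(round(arm.current_t(),2),sockco(foot_now()).round(2),"F",F.round(1),"M",(arm.current_torque()@n).round(2))
arm.wait(.1); print(arm.current_ft_force(), arm.current_torque()@n)
R2=Rs(13); F0=MOUTH+ey*.0008+n*.026
q=arm.solve_ik(tcp_for(F0,R2),R2); print(np.round(q,2),np.round(arm.current_q(),2))
arm.goto_joints(q); arm.wait(.2); print(sockco(foot_now()),arm.current_t(),arm.current_torque()@n)
snap("11",{"top":(140,250,260,350,6)})
E
python3 ov.py 11 .101 165,280,225,335 420,150,470,210
```

```text
24.64 [  0.88   0.75 -12.09] F [-1.4  1.7 -3.9] M 0.03
24.99 [ 1.71 -0.5  -0.5 ] F [ 0.3  0.9 -3.9] M -0.04
25.56 [ 1.06  0.81 24.66] F [ 0.2  0.1 -4.6] M 0.05
[-0.98609657 -0.32361999 -4.28739068] -0.0396953624366632
[-0.46  0.4  -0.4   2.18  1.2   0.62 -1.57] [-0.57  0.39 -0.24  2.18  1.16  0.56 -2.57]
[1.46174852e-03 8.19585388e-01 2.59936702e+01] 26.8 -0.03902212018626841
foot [0.51162291 0.22703203 0.10270275]
top pred corners(crop px) [[322.0, 319.0], [266.0, 273.0], [202.0, 289.0], [194.0, 351.0], [249.0, 397.0], [313.0, 380.0], [258.0, 335.0]]
scene pred corners(crop px) [[128.0, 578.0], [177.0, 599.0], [233.0, 601.0], [239.0, 582.0], [190.0, 561.0], [134.0, 559.0], [183.0, 580.0]]
```

View pics/z_top11.png

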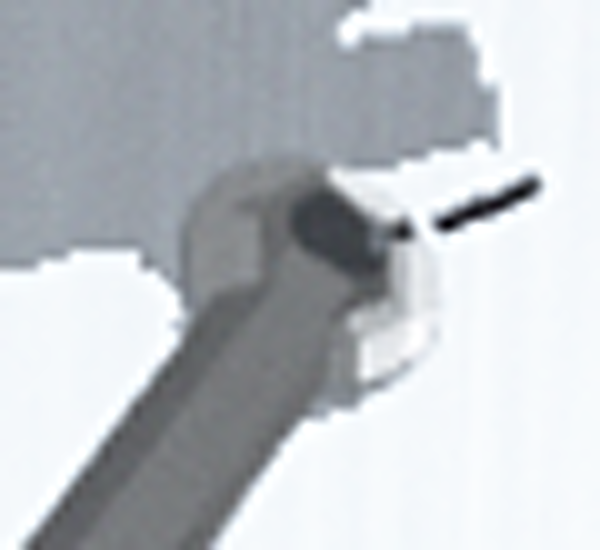

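View pics/z_scene11.png

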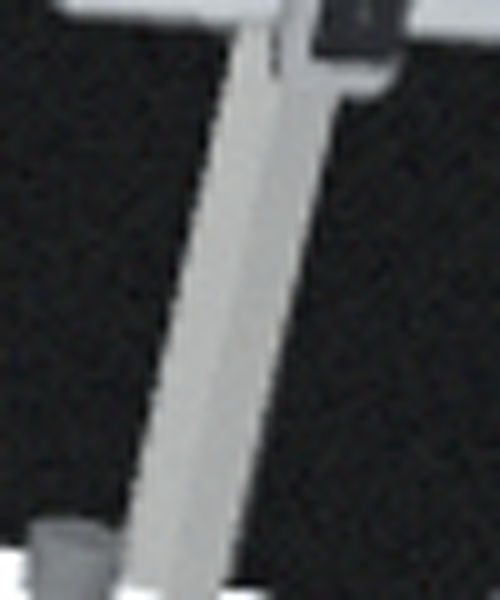

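Run:
```python
from h import *
f=lambda p:(np.array([p])+.5)/10-.5+[165,280]
for O in (MOUTH,MOUTH+ey*.0008):
    az=lambda q: np.degrees(np.arctan2(q@ey,q@ex)).round(1)
    m=onplane("top",f((402,230)),O,n)[0]-O; print("mark",az(m),np.linalg.norm(m))
    for p in((440,225),(535,183)):
        l=onplane("top",f(p),O+.006*n,n)[0]-(O+.006*n); print("line",az(l),np.linalg.norm(l))
```

```text
mark -70.4 0.015555575349256267
line -69.6 0.025187479501622447
line -68.8 0.04373120029912233
mark -71.3 0.01631122162659848
line -70.2 0.025938867657464844
line -69.2 0.04447821951201683
```

Run:
```python
from h import *
R=Rs(17); C=MOUTH+ey*.0006; base=np.array([-0.04,-0.5,-3.85])
for d in (.010,.002,-.002,-.004,-.006,-.010,-.015,-.019,-.0205,-.0215):
    arm.movel(tcp_for(C+n*d,R),R,speed=.06)
    F=arm.current_ft_force()-base
    print(round(arm.current_t(),2),d,sockco(foot_now()).round(2),"F",(F@ex).round(1),(F@ey).round(1),(F@n).round(1),"Mn",(arm.current_torque()@n).round(2))
    if abs(F@n)>20 or np.linalg.norm(F)>30: break
```

```text
27.32 0.01 [-0.25  0.48  9.82] F -0.3 -0.0 0.3 Mn -0.01
27.6 0.002 [-0.14  0.52  2.  ] F -0.5 0.5 -0.3 Mn 0.0
27.85 -0.002 [-0.07  0.53 -2.07] F -0.7 0.4 0.3 Mn 0.01
28.1 -0.004 [ 0.08  0.78 -4.  ] F -0.3 0.6 0.2 Mn 0.01
28.35 -0.006 [ 0.07  0.91 -6.05] F -0.0 1.3 0.4 Mn 0.02
28.6 -0.01 [ -0.04   0.86 -10.25] F -0.0 1.4 -0.8 Mn -0.01
28.85 -0.015 [ -0.1    0.87 -15.17] F 0.4 1.1 0.1 Mn 0.01
29.1 -0.019 [ -0.06   0.87 -19.15] F 1.2 2.4 -0.3 Mn 0.02
29.35 -0.0205 [  0.06   0.98 -20.04] F 0.2 0.6 5.3 Mn -0.02
29.6 -0.0215 [  0.09   1.22 -20.11] F -0.7 0.3 14.8 Mn 0.04
```

```bash
python3 turn.py 17 8 -3 .35 -.0215;  python3 turn.py 8 -1 -1 .3 -.0215
python3 - <<'E'
from h import *
snap("12",{"top":(140,250,260,350,6)})
I=np.load("pics/top12_p.npy")[293:318,190:225,::-1]; cv2.imwrite("pics/mk12.png",cv2.resize(I,None,fx=14,fy=14,interpolation=cv2.INTER_CUBIC))
E
```

```text
29.85 a 14.0 act 14.0 [  0.21   1.43 -20.1 ] F -1.0 0.3 13.6 Mn -0.086 Mx 0.09 1.16 q7 -1.7
30.1 a 11.0 act 11.0 [  0.22   1.67 -20.1 ] F -0.5 0.3 14.0 Mn -0.006 Mx 0.13 1.12 q7 -1.76
30.35 a 8.0 act 8.0 [  0.07   1.8  -20.11] F -1.0 0.4 13.3 Mn -0.053 Mx 0.19 1.22 q7 -1.81
30.6 a 7.0 act 7.1 [  0.08   1.77 -20.1 ] F -0.9 0.2 14.3 Mn 0.092 Mx 0.17 1.2 q7 -1.82
30.85 a 6.0 act 6.1 [  0.07   1.79 -20.1 ] F -0.8 0.6 14.1 Mn 0.119 Mx 0.17 1.27 q7 -1.84
31.1 a 5.0 act 5.1 [  0.09   1.75 -20.1 ] F -0.1 -0.6 13.7 Mn 0.18 Mx 0.18 1.19 q7 -1.86
31.35 a 4.0 act 4.2 [  0.1    1.79 -20.09] F -0.1 -0.9 13.4 Mn 0.24 Mx 0.19 1.18 q7 -1.87
31.6 a 3.0 act 3.2 [  0.09   1.77 -20.1 ] F 0.0 -0.0 13.5 Mn 0.327 Mx 0.12 1.22 q7 -1.89
```

View pics/mk12.png

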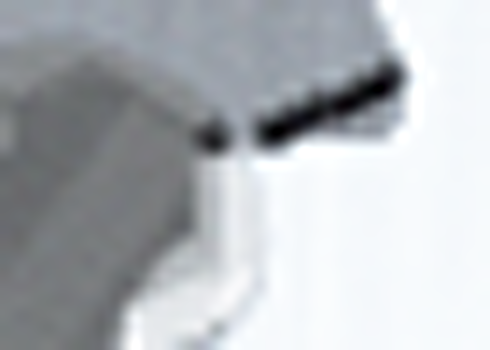

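```bash
python3 turn.py 3 9 3 .6 -.0203
python3 - <<'E'
from h import *
P=arm.current_ee_pos();R=arm.current_orientation()
for d in (.010,.022,.07):
    arm.movel(P+n*d,R,speed=.08)
    print(round(arm.current_t(),2),sockco(foot_now()).round(2),"F",arm.current_ft_force().round(1))
arm.wait(.15)
print(arm.current_width(),arm.current_ft_force())
snap("13",{"top":(140,250,260,350,6)})
I=np.load("pics/top13_p.npy")[288:323,180:225,::-1]; cv2.imwrite("pics/mk13.png",cv2.resize(I,None,fx=12,fy=12,interpolation=cv2.INTER_CUBIC))
E
python3 ov.py 13 .101 150,290,210,345 420,130,470,200
```

```text
31.95 a 6.0 act 6.0 [  0.02   1.46 -19.89] F -0.8 1.8 6.5 Mn 0.08 Mx 0.66 1.07 q7 -1.84
32.2 a 9.0 act 8.9 [-1.000e-02  1.330e+00 -2.003e+01] F 0.3 2.4 6.6 Mn 0.012 Mx 0.7 1.1 q7 -1.79
32.48 [  0.07   1.16 -10.15] F [-0.6  2.3 -1.7]
32.77 [-0.09 -0.79  1.42] F [-0.4  0.1 -4.4]
33.52 [-0.25  0.59 49.49] F [-0.3  0.6 -3.6]
0.018943639499422002 [ 0.58290905  0.20108256 -4.17824928]
foot [0.49982821 0.22918101 0.12289606]
top pred corners(crop px) [[425.0, 293.0], [371.0, 243.0], [303.0, 255.0], [290.0, 317.0], [343.0, 367.0], [411.0, 355.0], [357.0, 305.0]]
scene pred corners(crop px) [[153.0, 659.0], [200.0, 680.0], [258.0, 684.0], [268.0, 667.0], [221.0, 646.0], [164.0, 642.0], [211.0, 663.0]]
```

View pics/mk13.png

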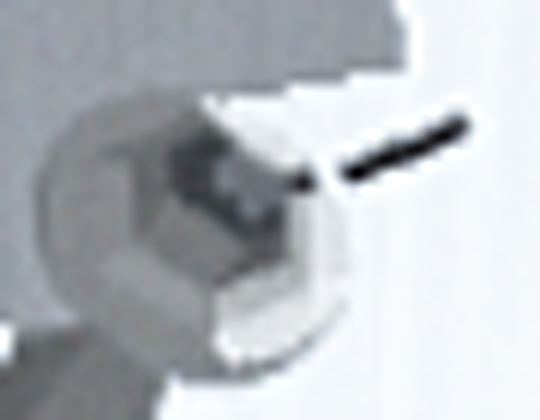

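View pics/z_scene13.png

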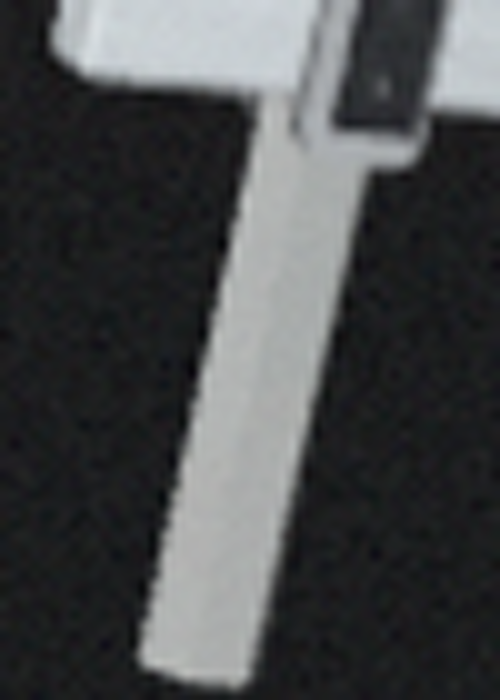

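View pics/z_top13.png

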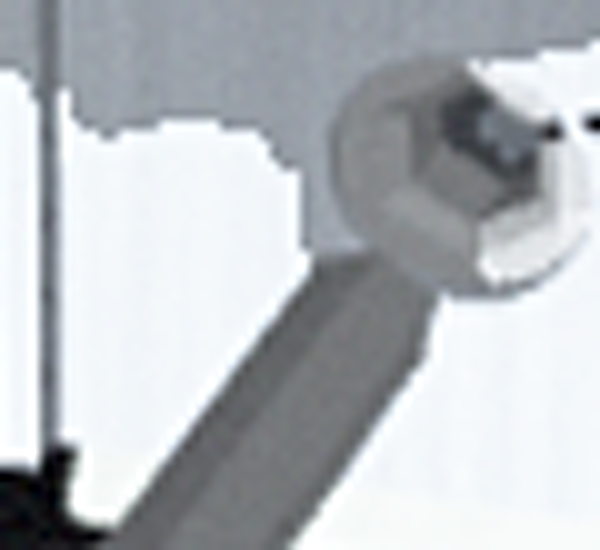

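Run:
```python
from h import *
for t in ("13",):
  for nn,box in (("top",(425,255,525,340)),("scene",(165,205,240,265))):
    I=np.load(f"pics/{nn}{t}_p.npy"); m=np.zeros((480,640),np.uint8); x0,y0,x1,y1=box
    m[y0:y1,x0:x1]=(cv2.GaussianBlur(I,(3,3),0).max(2)[y0:y1,x0:x1]>55)*255
    c=max(cv2.findContours(m,cv2.RETR_EXTERNAL,cv2.CHAIN_APPROX_NONE)[0],key=cv2.contourArea)
    e=cv2.fitEllipse(c); W=onplane(nn,c[:,0],[0,0,.006])[:,:2]*1e3; 
    A=np.c_[2*W,np.ones(len(W))]; s=np.linalg.lstsq(A,(W**2).sum(1),rcond=None)[0]
    print(nn,"ell",np.round(e[0],1),"centre",s[:2],"r",np.sqrt(s[2]+s[0]**2+s[1]**2),"minmax",W.min(0),W.max(0))
e={}
print(tri((465.9,298.2),(202.5,235.5)))
q=arm.solve_ik([.47,.02,.28],Rt([0,0,1],[-1,0,0])); print(q)
az=np.radians(27.2); R=Rt([0,0,1],-np.array([np.cos(az),np.sin(az),0]))
for p in([.47,.02,.28],[.527,-.244,.2],[.527,-.244,.107]):
    print(np.round(arm.solve_ik(p,R),2))
```

```text
top ell [464.9 298.1] centre [ 532.20696866 -235.93234755] r 54.814582941622064 minmax [ 477.38868041 -290.99078767] [ 587.38810702 -181.1833435 ]
scene ell [199.2 237.8] centre [ 545.09807726 -242.74723474] r 60.64445974234349 minmax [ 478.92952454 -299.03673863] [ 612.71997726 -178.62009591]
(array([ 0.53193223, -0.23876924, -0.00290025]), np.float64(0.002345327736607237))
[ 0.07231409  0.29150048 -0.21217719  1.84146961  0.07126329  1.01594548
 -1.7395473 ]
[ 0.15  0.3  -0.31  1.84  0.11  1.02 -1.3 ]
[ 0.53  0.55 -0.21  1.67  0.13  0.94 -0.83]
[ 0.75  0.72 -0.58  1.75  0.52  0.82 -1.17]
```

```bash
python3 - <<'E'
from h import *
import h; h.KX=.0018
az=np.radians(27.2); R=Rt([0,0,1],-np.array([np.cos(az),np.sin(az),0]))
P=arm.current_ee_pos()
try: arm.movel(P+[-.005,-.02,.05],speed=.15)
except arm.PlanningError as e: print(e)
arm.movep([.47,.02,.29],R)
F=np.array([.530,-.240,.006])
T=h.tcp_for(F,R); print(T)
arm.movep(T+[0,0,.10],R); arm.wait(.1)
arm.movel(T+[0,0,.03],R,speed=.12); arm.wait(.3)
print(arm.current_t(),arm.current_ee_pos()-T,arm.current_ft_force(),arm.current_width(), arm.current_orientation()[:,1])
snap("14",{"top":(400,180,560,340,5),"scene":(130,100,290,260,5)})
E
python3 ov.py 14 .101 430,265,490,320 180,190,220,250
```

```text
[ 0.53160095 -0.23917722  0.107     ]
37.3333 [ 0.00034142 -0.0001466   0.03068402] [-9.49971625e-04 -1.14380435e+00 -3.62769312e+00] 0.018823457142016303 [ 1.21703741e-03 -5.25768018e-04 -9.99999121e-01]
foot [ 0.5318209  -0.23926619  0.03638097]
top pred corners(crop px) [[448.0, 381.0], [481.0, 323.0], [446.0, 264.0], [378.0, 262.0], [345.0, 320.0], [380.0, 379.0], [413.0, 322.0]]
scene pred corners(crop px) [[171.0, 300.0], [131.0, 336.0], [146.0, 378.0], [203.0, 384.0], [243.0, 347.0], [227.0, 305.0], [187.0, 342.0]]
```

View pics/scene14.png

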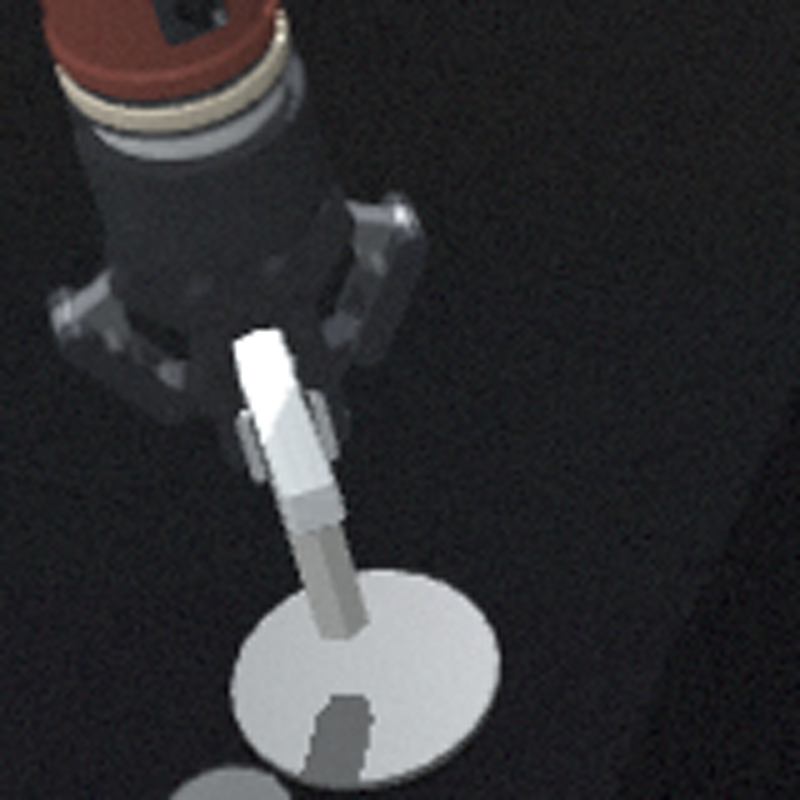

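View pics/top14.png

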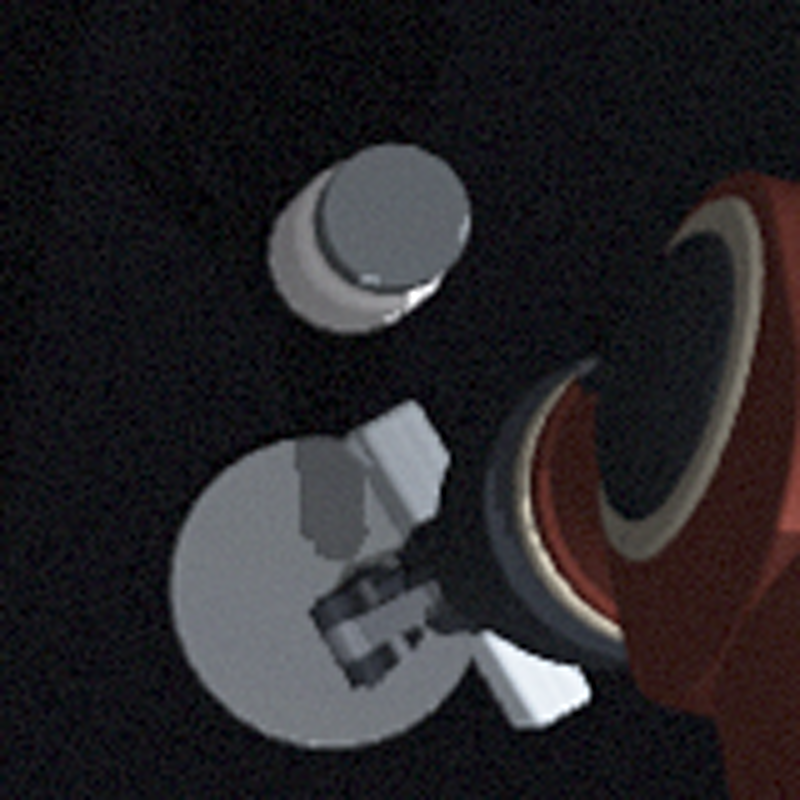

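Run:
```python
from h import *
az=np.radians(27.2); R=Rt([0,0,1],-np.array([np.cos(az),np.sin(az),0])); T=np.array([.5316,-.23918,.107])
arm.wait(.1); b=arm.current_ft_force()
for d in (.010,.004,.002,.001,.0003,-.0004,-.001,-.0016,-.0022,-.003):
    arm.movel(T+[0,0,d],R,speed=.05); arm.wait(.05)
    F=arm.current_ft_force()-b; print(round(arm.current_t(),2),d,(arm.current_ee_pos()-T).round(4),F.round(1),arm.current_torque().round(2))
    if F[2]>4: break
snap("15",{"top":(400,180,560,340,5),"scene":(130,100,290,260,5)})
```

```text
38.13 0.01 [ 0.0002 -0.      0.01  ] [ 0.9 -1.5 -0.3] [-0.04 -0.01 -0.02]
38.45 0.004 [-0.0001  0.      0.0039] [ 0.6 -0.1 -0.9] [ 0.02 -0.03  0.01]
38.75 0.002 [-0.    -0.     0.002] [ 0.8 -1.1 -0.5] [-0.04 -0.02  0.04]
39.05 0.001 [-0.    -0.     0.001] [ 1.3 -1.4 -0.1] [-0.01 -0.03 -0.05]
39.35 0.0003 [ 0.0001 -0.      0.0003] [ 1.1 -1.3  0.4] [-0.   -0.02 -0.03]
39.65 -0.0004 [0.0002 0.     0.0002] [ 0.5 -0.8  6.5] [0.19 0.38 0.02]
```

View pics/scene15.png

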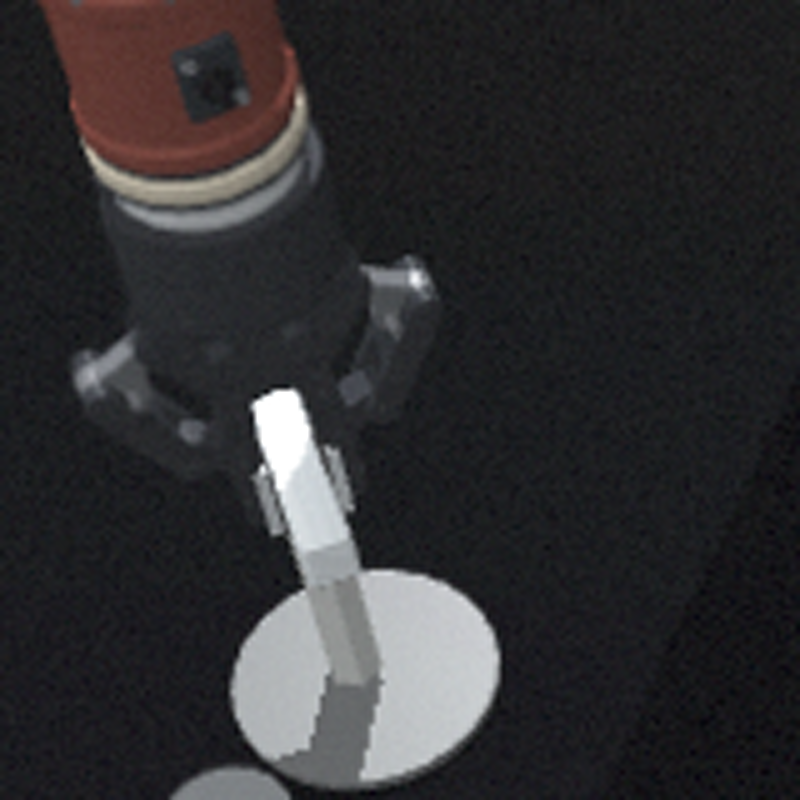

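Run:
```python
from h import *
arm.command_gripper(.012,20); arm.wait(.2); print(arm.current_ft_force(),arm.current_torque(),arm.current_width())
arm.command_gripper(.032,20); arm.wait(.4); print(arm.current_t(),arm.current_width(),arm.current_ft_force())
snap("16",{"top":(400,180,560,340,5),"scene":(130,100,290,260,5)})
```

```text
[-1.34928981  0.17823873  5.59023256] [ 0.34205443  0.53500063 -0.00775124] 0.018965916069331935
40.85 0.03203754297451717 [-0.19890005  0.13013142 -0.50987038]
```

View pics/scene16.png

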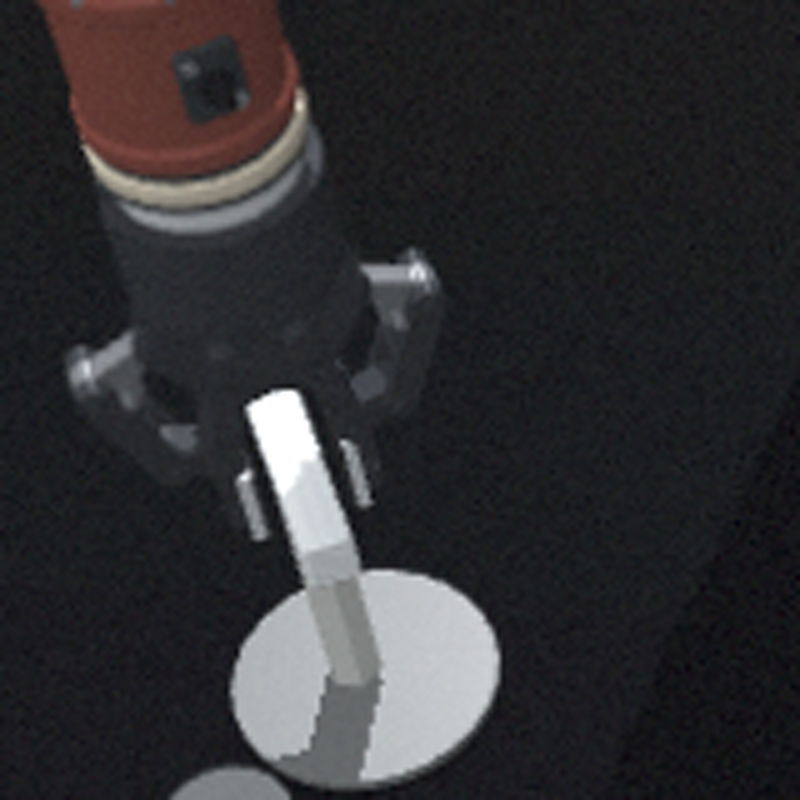

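The key stands free on the pad, with its foot at about (352,680) and clear gaps to both fingers at (250,505) and (357,470). I'll open fully and back straight up.

Run:
```python
from h import *
arm.command_gripper(.06,20); P=arm.current_ee_pos()
arm.movel(P+[0,0,.16],speed=.12); print(arm.current_ft_force())
arm.movep([.40,-.42,.30],arm.current_orientation()); arm.wait(.5); print(arm.current_t())
snap("17")
```

```text
[-0.06605645 -0.50319858  0.12111577]
44.2167
```

View pics/scene17.png

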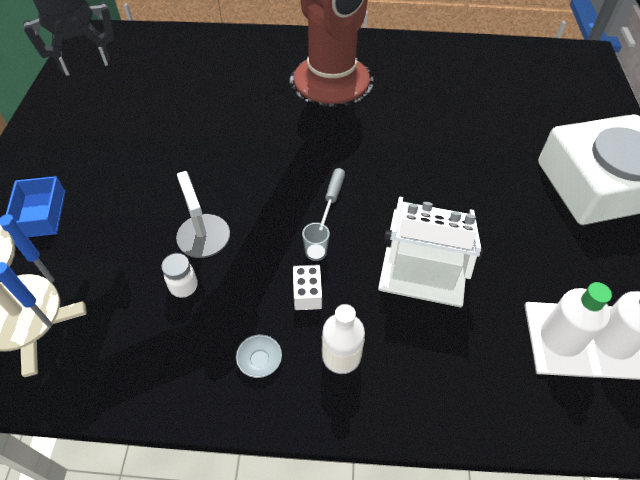

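View pics/top17.png

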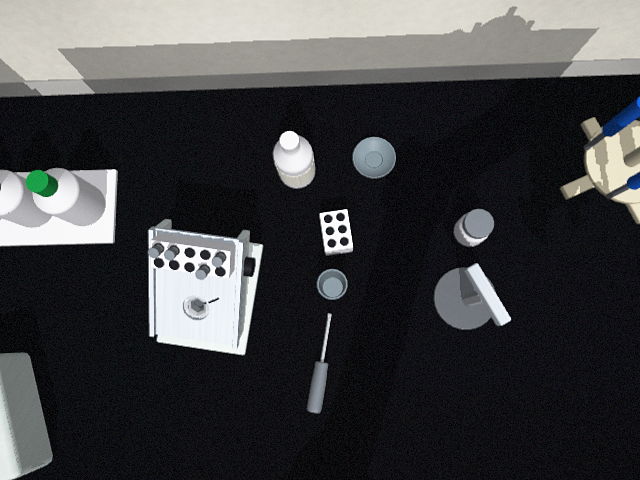

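Run:
```python
from h import *
I=np.load("pics/top17_p.npy"); cv2.imwrite("pics/fin.png",cv2.resize(I[288:323,180:225,::-1],None,fx=12,fy=12,interpolation=cv2.INTER_CUBIC))
a=np.load("pics/top0_p.npy").astype(int)
```

```text
(no output)
```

View pics/fin.png

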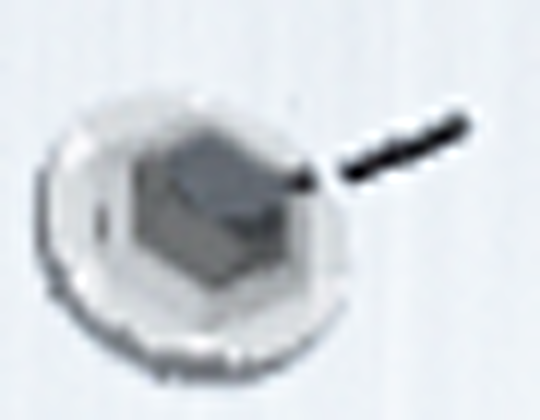

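The mark at (298,182) meets the plate line (345,172)–(465,122), so the screw is locked. I'm handing the job in.

Run:
```python
from cell import arm
print(arm.current_t()); arm.close_job()
```

```text
44.3167
the job is handed in; nothing more can be done
```

The clamp screw is locked and the key is standing upright on the pad. I handed the job in at 44.3 s of the 72 s allowed.

**What went wrong:** on the first turn the screw reached its stop, but I carried on about 17° too far. Torque peaked at 0.67 N m and then fell; I think the key's corners rode over in the socket. Backing off then turned the screw back about 17°, and a second turn brought the mark back to the line with almost no torque. To be sure of the stop, I drew the key out, shifted it 60° and pushed it fully home again. Turning it once more gave a steady rise to 0.33 N m against the stop with the mark still, so I eased back within the play and drew the key out.

**Last checks:**
- **Screw:** the mark lay within about 1–2° of the plate line when measured with the key out, and it still meets the line in the final picture.
- **Push home:** the key's depth read 20.0–20.1 mm while it was being turned, under about 13–17 N of push.
- **Key on the pad:** the foot met the pad at the expected height before I let go. The key stood free after release, about 5 mm from the pad's centre.
- **Other things:** the other things on the bench look unmoved in the pictures, checked by eye only.

**Measurements that disagreed:**
- **Heights:** the top camera read about 2–3 mm high, so I corrected the socket for it and contact confirmed the floor.
- **Bar position:** the two cameras differed by about 4 mm along the bar until I had seen the key in the gripper.
- **Pad:** the scene camera's pad outline ran into the jar, so I took the pad's centre from the top view alone. Its height is confirmed only by the contact.

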